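# Mount a pump cassette and hold its pressure lever at three clicks

### The job

Set up the tubing pump for a dry run: take the loose cassette that stands on the bench, hook it down over the pump's two steel rods in the open part of the head (its lever pointing the same way as on the two cassettes already there) and slide it along the rods until it sits snug against them. Then press its pressure lever down exactly three clicks of its ratchet, no more, and finish while still pressing on the lever, holding it at the third click. Leave the other things on the bench where they are.

Things in the scene. Friction and masses are not known exactly. Their poses are not given: they have to be found in the camera images.
- cassette_grip (a point): Centre of the loose cassette's ivory block, where it is gripped; 58 mm above the feet it stands on, over its centre of mass (0.15 to 0.27 kg). Side faces flat, parallel, 24 mm apart (y), from 30 mm ahead (-x) to 44 mm behind (+x) this point, 20 mm below to 14 mm above it. Whole cassette 160 x 24 x 72 mm, lever extra. Axes: x to its rear (hook end), z up. An open arch is below the block.
- cassette_hook (a point): Cassette's rear foot: middle of the roof of a downward-open hook, 13 mm wide in x with a flared mouth, 14 mm deep; the rear rod bears here. 53 mm behind (+x) and 44 mm below cassette_grip. Axes as cassette_grip.
- cassette_saddle (a point): Cassette's front foot: middle of the roof of a downward-open saddle, 22 mm wide in x, 14 mm deep; the front rod bears here. 77 mm ahead (-x) and 44 mm below cassette_grip. Axes as cassette_grip.
- lever_pad (a point): Centre of the top of the thumb pad (20 mm in x, 23 mm in y) at the free, front end of the cassette's grey pressure lever. Slack: 40 mm above and 55 mm ahead (-x) of cassette_grip, sloping 22 degrees up to the front. Each click lowers it about 13 mm; at three clicks it is nearly level, about 2 mm above and 64 mm ahead of cassette_grip.
- lever (a joint): Pressure lever angle, rad: 0 slack (up, as found), growing as its pad is pressed down, end of travel 0.80. Pivot 24 mm behind and 2 mm above cassette_grip. The ratchet clicks every 0.15 rad (0.15, 0.30, 0.45, 0.60, 0.75) and lets nothing back. At the pad: 7 to 11 N before each click, a sudden drop to almost nothing at it, then a spring of 2 to 5 N. Three clicks: 0.45 to 0.57.
- lever_arm: The pressure lever (blade and thumb pad) of the loose cassette, which the robot must be pressing at the end. Origin on its pivot, 88 mm from the pad's centre; axes as the cassette's when slack.
- channel (a point): The free channel: where cassette_grip lies once the cassette hangs fully on the rods, snug against its neighbour. Axes, also the mounted cassette's: x to the pump's rear, y along the rods towards the mounted cassettes and housing, z up. It is 134 mm above the bench. Two cassettes follow at +y, 24.5 mm apart, as tall as this one, levers five clicks down; then the housing, 155 mm tall.
- open_part (a point): Point in the open part of the pump's head, 64.5 mm from channel along -y, same height and axes: cassette_grip lies here when the cassette hangs on the rods there. The nearest mounted cassette's side face is 77 mm away at +y; the end plate 66 mm away at -y, its top 36 mm lower. Roller drum below, along y, 80 mm in diameter, its top 24 mm below this point.
- rear_rod (a point): Top of the rear rod beside open_part (53 mm behind, 44 mm below it): polished steel bar along y, 10 mm in diameter, 90 mm above the bench. The cassette slides along the rods with 0.1 to 0.4 N. Axes as channel.
- front_rod (a point): Top of the front rod beside open_part (77 mm ahead, 44 mm below it): like the rear rod, 130 mm from it. Axes as channel.
- reagent_bottle: Bystander: amber bottle, 68 mm wide, 125 mm tall; origin at its base.
- tip_box: Bystander: pipette tip box 120 x 82 x 66 mm; origin at its base.
- beaker: Bystander: glass beaker 68 mm wide, 85 mm tall; origin at its base.
- tube_rack: Bystander: white rack of capped tubes 105 x 205 x 101 mm; origin at its base.
- screwdriver: Bystander: screwdriver, 170 mm long, lying; origin under its middle.
- spare_shell: Bystander: bare cassette shell without lever, lying on its side, 160 x 72 x 24 mm; origin under the middle of its foot edge.
- petri_dishes: Bystander: stack of three dishes, 91 mm wide, 45 mm tall; origin at its base.
Not all that is in view belongs to the job. Leave any turquoise look-alike of the part that bears cassette_grip alone.

How it is judged:
On the way, in this order (a step that is already met when the one before it is completed fails the run):
1. the cassette hangs on both rods in the open part of the head, short of its channel (z of cassette_grip in the frame of channel between -0.004 and 0.004 m and x of cassette_grip in the frame of channel between -0.005 and 0.005 m and angle between cassette_grip's own z axis and vertical below 0.08 rad and angle between the x axis of cassette_grip and the x axis of channel, either way round below 0.08 rad and y of cassette_grip in the frame of channel between -0.13 and -0.012 m), for 0.2 s.
2. it is slid along the rods, snug against the mounted cassettes, its lever still slack (z of cassette_grip in the frame of channel between -0.004 and 0.004 m and x of cassette_grip in the frame of channel between -0.005 and 0.005 m and angle between cassette_grip's own z axis and vertical below 0.08 rad and angle between the x axis of cassette_grip and the x axis of channel, either way round below 0.08 rad and y of cassette_grip in the frame of channel between -0.004 and 0.004 m and value of joint lever below 0.1 rad), for 0.2 s.
At the end, for the whole second after the job is handed in: The cassette hangs on both rods (height within 4 mm, upright and square within about 4.5 degrees) with no more than 4 mm of gap to its neighbour; its lever stands at the third click (0.43 to 0.58 rad) and the robot is still pressing on it with more than 1 N (z of cassette_grip in the frame of channel between -0.004 and 0.004 m and x of cassette_grip in the frame of channel between -0.005 and 0.005 m and angle between cassette_grip's own z axis and vertical below 0.08 rad and angle between the x axis of cassette_grip and the x axis of channel, either way round below 0.08 rad and y of cassette_grip in the frame of channel between -0.004 and 0.004 m and value of joint lever between 0.43 and 0.58 rad and velocity of joint lever below 0.15 rad/s and contact force between any of the fingers, the arm and lever_arm above 1 N); the arm keeps its last pose, push and grip.
It fails at once if the lever is pressed past its third click (value of joint lever above 0.61 rad).
It fails at once if the lever is pressed down before the cassette is in its channel (value of joint lever above 0.12 rad and y of cassette_grip in the frame of channel below -0.012 m).
It fails at once if one of the other things on the bench is moved by more than 25 mm (distance of any of reagent_bottle, tip_box, beaker, tube_rack, screwdriver, spare_shell, petri_dishes from where it was at the start of the episode above 0.025 m).
It also fails if it takes over 72 s, if anything falls off the work surface, if the arm or the gripper's body presses on something with over 40 N, if the wrist force passes 120 N, or if a joint passes its speed limit or range.

### The arm

A 6-joint arm with a two-finger parallel gripper is mounted at the origin on the work surface. World frame = base frame: x ahead of the robot, y to its left, z up, the work surface at z = 0. Lengths are in m, angles in rad, forces in N, time in s.
With the tool pointing down it reaches from about 0.35 to 0.775 m from the base axis. Payload 5.5 kg.
Tool frame: the origin (TCP) lies at the very end of the fingers, on their centre line; the grasp point (between the pads) lies 19 mm behind it; x points along the fingers, y is the direction in which the jaws open and shut, and the axes are right-handed (so a half turn about x gives the same grasp; the last joint's range is limited). The gripper opens to 85 mm and grips with 20 to 120 N. Pads are 22 mm wide; open, the fingers measure 114 mm over their backs; the gripper's body (76 mm by 85 mm) begins 54 mm behind the grasp point. The pads swing forward as they close: fully open they stand 13 mm farther back than shut.
Start: joints at [-1.295, 0.313, 0.046, 1.304, 0, 1.431], TCP at [0.232, -0.526, 0.231] pointing down, gripper open.
Joint ranges: [-2.76, 2.76], [-0.86, 1.69], [-1.03, 1.26], [-2.2, 2.34], [-1.47, 1.5], [-3.14, 3.14]. Speed limits (rad/s): [2.57, 2.57, 3.14, 3.14, 3.14, 3.14].

### API

Orientations are given as a unit quaternion [w, x, y, z].
In Python, from workcell import readout, cams, env, finder gives the robot as it stands.
- The arm moves only by the tool drive_tool, never from a script. Its argument "moves" is a list that holds one entry, the list of rows, each a list of 7 numbers: the shift along the tool's x, y, z in m, then the turn, a rotation vector about the tool's x, y, z in rad, then the closure in counts, from 0 (fully open) to 255 (shut). A call has exactly 5 rows; each row is the pose to reach, as a shift and turn from the pose measured when the call began, along the tool's axes at that moment; what a row does not reach only later rows make up. A row lasts 1/8 s, in which the tool goes at most 62.5 mm and 10.7 degrees, less where a joint would pass 70% of its speed; a pose out of reach is approached as far as the arm can. A call with a gripper value outside its range is refused whole. The fingers move at their own pace and stop on an object; "squeeze" is the grip in N (left out, the last holds). Time passes only in rows, so rows that repeat a pose let the fingers close, or fill a call up. It gives the time, the measured TCP pose, the force and the opening at its end, in the units of the state.
- readout.get_state(): the state, without advancing time (a new reading comes with each control period).
- cams.read_camera(name): name is "side" or "top" or "wrist"; returns the picture (420x560x3 uint8, blue, green, red); there is no depth.
- cams.camera_params(name): a dict with "mtx" (3x3 intrinsics, pixels), "R" (3x3) and "t" (3): a world point X has camera coordinates R X + t; the wrist camera has in their place "mount" (4x4, takes a point from camera to tool coordinates, whose origin is the TCP and whose axes are the tool frame's). Camera axes: x right, y down, z forward; pixel columns grow to the right and rows downward; lengths in m; the calibration is good to about 2 mm. A picture is of the moment at which its call begins: read the wrist's pose just before it. camera_params takes no time and is no camera call.
- env.hand_in(): hands the job in, once; it reports no verdict.
Trained networks look in the newest picture that a camera, given by its name, has taken for a name from the list of things; names that differ only in an ending like _2 or _b are one class to them, and where a whole thing is asked for, a point or a joint stands for the part that bears it (a point fixed in the world has none). Each returns a list of dicts, best first, with "conf" (0 to 1); they miss things now and then, are a little off and sometimes report something else, mostly with a low value. They report only what shows in the picture. A call takes as long as a camera call. They do not tell look-alikes from the thing itself.
- finder.regions_of(camera, name): "pixels" (420x560 bool, what is visible of it) and "point" ([column, row] in pixels, amid what is visible of it).
The state is a dict: "clock": time; "joint_pos": joint angles; "qvel": joint speeds; "tau": joint torques, N m; "tcp_pos": TCP position; "orientation": TCP orientation; "wrist_force": force on the tool from outside, world axes, zero at the start; "ft_torque": the same for the moment, N m; "finger_gap": finger opening in m.
Only numpy, scipy, OpenCV 4.12 (cv2) and the standard library are available. Lean on these libraries where they do the work, as an engineer would, in place of code of your own. Each camera call takes 0.05 s, during which the arm holds its last target.

## Working session

There is one attempt and no reset: what is moved stays moved. The work goes in short steps, Python scripts to look and compute and a tool call to move; the robot and the scene stay as the last step left them, time stands still between calls to the robot, and variables do not carry over. Pictures are saved under pics/ and viewed, and the job is handed in when it is done.

Besides the shell and the picture viewer there is one more tool, called after "Request:" by a JSON object that holds its "method" and its "body", one argument or row to a line. drive_tool: Moves the arm, as the interface text tells. Its arguments: {"type":"object","properties":{"moves":{"type":"array"},"squeeze":{"type":"number"}},"required":["moves"]}

```bash
ls; mkdir -p pics
cat > h.py <<'E'
import numpy as np, cv2
from scipy.spatial.transform import Rotation as R
from workcell import readout, cams, env, finder
def q2R(q): return R.from_quat([q[1],q[2],q[3],q[0]]).as_matrix()
def campose(name, st=None):
    p=cams.camera_params(name); K=np.array(p['mtx'])
    if name=='wrist':
        M=np.array(p['mount']); T=np.eye(4); T[:3,:3]=q2R(st['orientation']); T[:3,3]=st['tcp_pos']
        W=T@M; Rc=W[:3,:3].T; t=-Rc@W[:3,3]
    else: Rc=np.array(p['R']); t=np.array(p['t']).ravel()
    return K,Rc,t
def proj(cp,X):
    K,Rc,t=cp; c=Rc@np.asarray(X,float)+t; u=K@c; return u[:2]/u[2]
def ray(cp,px):
    K,Rc,t=cp; d=Rc.T@np.linalg.solve(K,[px[0],px[1],1.]); o=-Rc.T@t; return o,d/np.linalg.norm(d)
def atz(cp,px,z):
    o,d=ray(cp,px); return o+d*(z-o[2])/d[2]
E
python3 - <<'E'
from h import *
st=readout.get_state(); print({k:np.round(v,4).tolist() if k!='clock' else v for k,v in st.items()})
for n in ['side','top','wrist']:
    im=cams.read_camera(n); cv2.imwrite(f'pics/{n}0.png',im)
    cp=campose(n,st); print(n,cp[0].tolist(),(-cp[1].T@cp[2]).round(3),cp[1].round(3).tolist())
for n in ['top','side']:
  for o in ['cassette_grip','cassette_hook','cassette_saddle','lever_pad','lever_arm','channel','open_part','rear_rod','front_rod','spare_shell','tube_rack','screwdriver','reagent_bottle','tip_box','beaker','petri_dishes']:
    try: print(n,o,[(round(r['conf'],2),np.round(r['point']).tolist(),int(r['pixels'].sum())) for r in finder.regions_of(n,o)][:4])
    except Exception as e: print(n,o,e)
E
```

```text
pics
{'clock': 0.0, 'joint_pos': [-1.2946, 0.314, 0.045, 1.3036, 0.0, 1.4312], 'qvel': [0.0011, -0.0014, 0.0011, -0.001, -0.0001, 0.0009], 'tau': [0.0007, -48.0632, 29.853, 0.0193, -0.0002, 0.0], 'tcp_pos': [0.2321, -0.5255, 0.2304], 'orientation': [-0.1453, -0.6918, -0.1466, 0.6919], 'wrist_force': [-0.56, 0.474, 0.1865], 'ft_torque': [0.0363, 0.0065, -0.0341], 'finger_gap': 0.0853}
side [[435.5451369571189, 0.0, 280.3544024171068], [0.0, 435.5451369571189, 202.09860171902568], [0.0, 0.0, 1.0]] [0.186 0.85  1.107] [[-0.944, -0.329, -0.013], [-0.242, 0.721, -0.649], [0.223, -0.61, -0.76]]
top [[528.6120069925382, 0.0, 280.66434990406515], [0.0, 528.6120069925382, 213.06122248885515], [0.0, 0.0, 1.0]] [0.249 0.07  1.631] [[0.026, -1.0, 0.01], [-0.987, -0.027, -0.157], [0.157, -0.006, -0.988]]
wrist [[315.7991588646393, 0.0, 279.144621017822], [0.0, 315.7991588646393, 207.60230488316978], [0.0, 0.0, 1.0]] [ 0.304 -0.496  0.374] [[0.404, -0.915, -0.001], [-0.872, -0.385, 0.302], [-0.276, -0.121, -0.953]]
top cassette_grip [(0.88, [388.0, 208.0], 482), (0.64, [370.0, 274.0], 132), (0.6, 
[... 1123 characters left out ...]
assette_saddle [(0.73, [351.0, 170.0], 300), (0.65, [296.0, 149.0], 526)]
side lever_pad [(0.19, [296.0, 151.0], 526)]
side lever_arm [(0.42, [305.0, 142.0], 69)]
side channel [(0.57, [234.0, 236.0], 8228)]
side open_part [(0.73, [236.0, 236.0], 8160), (0.38, [301.0, 142.0], 70)]
side rear_rod [(0.9, [238.0, 243.0], 8076), (0.62, [265.0, 362.0], 2006)]
side front_rod [(0.73, [236.0, 237.0], 8207)]
side spare_shell [(0.69, [331.0, 128.0], 361)]
side tube_rack [(0.78, [178.0, 360.0], 4365)]
side screwdriver []
side reagent_bottle [(0.88, [242.0, 165.0], 574), (0.43, [238.0, 241.0], 8102)]
side tip_box [(0.82, [264.0, 364.0], 2092)]
side beaker [(0.65, [256.0, 140.0], 419)]
side petri_dishes []
```

View pics/top0.png

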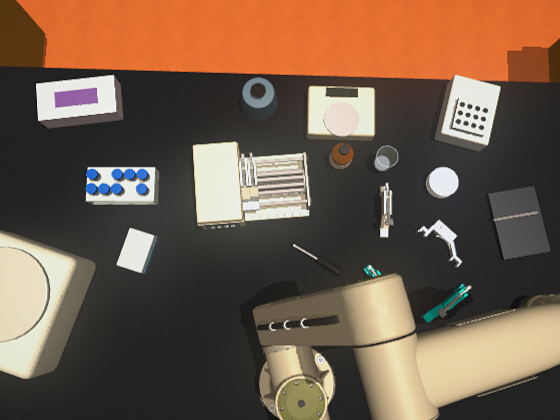

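View pics/side0.png

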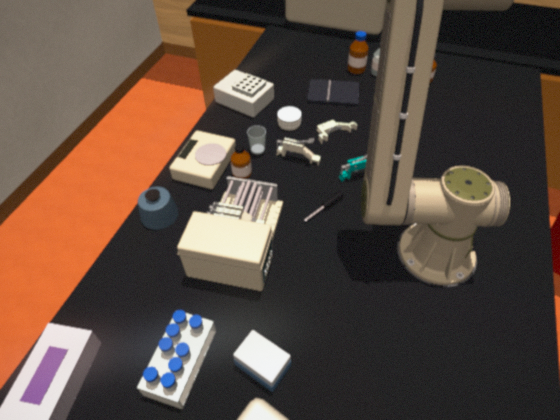

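View pics/wrist0.png

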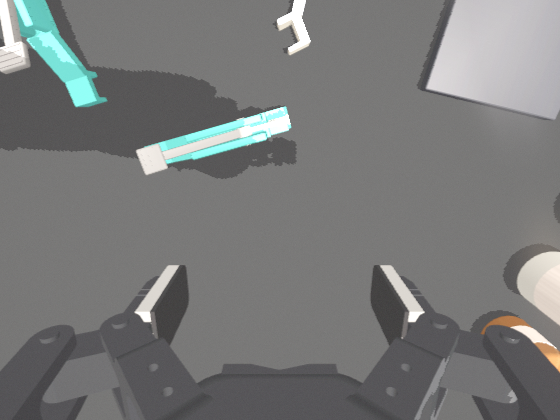

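Run:
```python
import cv2
t=cv2.imread('pics/top0.png'); s=cv2.imread('pics/side0.png')
cv2.imwrite('pics/topA.png',cv2.resize(t[120:330,320:520],None,fx=3.5,fy=2.85,interpolation=3) if 0 else cv2.resize(t[130:330,320:500],None,fx=3,fy=3,interpolation=2))
cv2.imwrite('pics/topB.png',cv2.resize(t[110:290,140:350],None,fx=3.3,fy=3.3,interpolation=2))
cv2.imwrite('pics/sideA.png',cv2.resize(s[90:240,210:400],None,fx=4,fy=4,interpolation=2))
cv2.imwrite('pics/sideB.png',cv2.resize(s[130:330,120:360],None,fx=3,fy=3,interpolation=2))
```

```text
(no output)
```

View pics/topA.png

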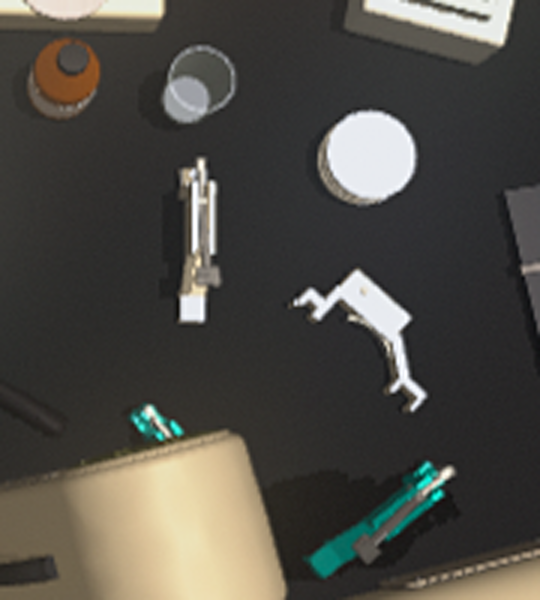

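View pics/topB.png

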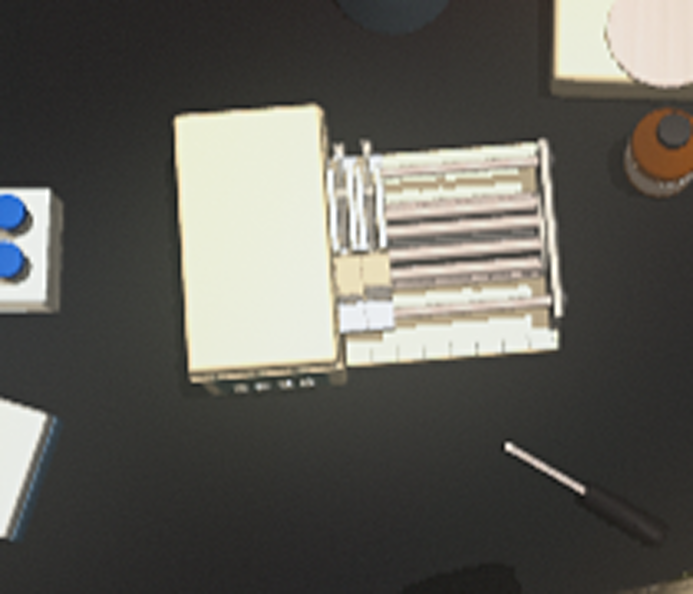

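View pics/sideA.png

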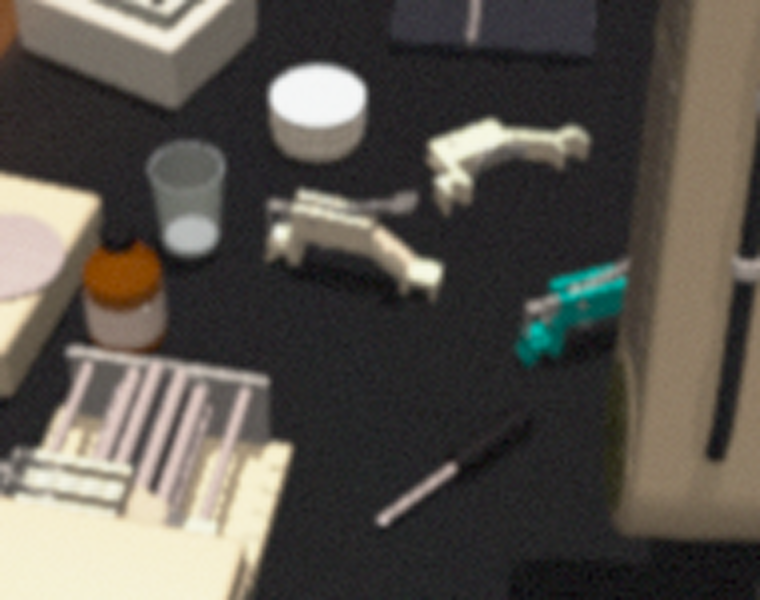

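View pics/sideB.png

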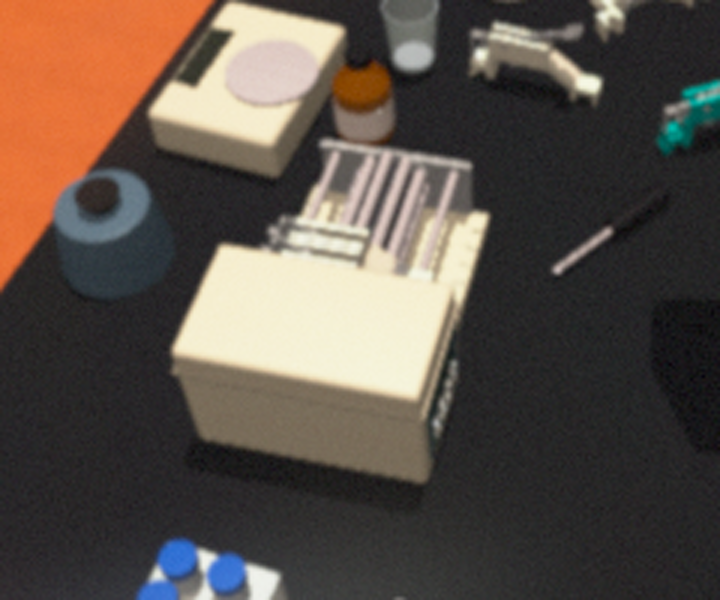

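The top view shows several candidates:
- **Ivory at (386,208):** it has a grey lever and stands upright, so it fits the loose cassette. Its saddle foot and lever pad point down-image (−x world).
- **Ivory at (442,240):** it lies on its side with no lever, so it is the spare shell.
- **Turquoise at (370,272) and (447,303):** these are the look-alikes and stay untouched.

The pump is at (250,185). Its mounted cassettes' pads also point down-image.

Run:
```python
from h import *
st=readout.get_state(); print('tool axes cols',q2R(st['orientation']).round(3).tolist())
print('mount',np.array(cams.camera_params('wrist')['mount']).round(3).tolist())
ct=campose('top');cs=campose('side')
def A(px): return (320+px[0]/3,130+px[1]/3)
def B(px): return (140+px[0]/3.3,110+px[1]/3.3)
for n,p,z in [('block rear end top',(202,182),.072),('block front top',(202,250),.072),('saddle foot end',(193,305),.028),('pad',(207,275),.098)]:
    print(n,atz(ct,A(p),z).round(4))
for n,p,z in [('rear rod L',(387,160),.09),('rear rod R',(537,151),.09),('front rod L',(397,312),.09),('front rod R',(548,301),.09),('pad1',(375,272),.12),('foot',(380,315),.1),('endplate rear top',(543,142),.098),('endplate front',(558,313),.098)]:
    print(n,atz(ct,B(p),z).round(4))
```

```text
tool axes cols [[0.0, 0.404, -0.915], [-0.0, -0.915, -0.404], [-1.0, 0.0, -0.0]]
mount [[-0.001, -0.302, 0.953, -0.143], [1.0, -0.0, 0.001, 0.002], [-0.0, 0.953, 0.302, -0.078], [0.0, 0.0, 0.0, 1.0]]
block rear end top [ 0.5738 -0.2583  0.072 ]
block front top [ 0.5047 -0.258   0.072 ]
saddle foot end [ 0.4549 -0.2577  0.028 ]
pad [ 0.4758 -0.2573  0.098 ]
rear rod L [0.6575 0.1356 0.09  ]
rear rod R [ 6.699e-01 -6.000e-04  9.000e-02]
front rod L [0.5177 0.122  0.09  ]
front rod R [ 0.5314 -0.0132  0.09  ]
pad1 [0.5477 0.1415 0.12  ]
foot [0.5128 0.1367 0.1   ]
endplate rear top [ 0.6763 -0.0055  0.098 ]
endplate front [ 0.5194 -0.0219  0.098 ]
```

Request:
{"method": "drive_tool", "body": {
  "moves": [
    [[0,-0.02,-0.055,-0.18,0,0,0],[0,-0.04,-0.11,-0.36,0,0,0],[0,-0.06,-0.165,-0.54,0,0,0],[0,-0.08,-0.22,-0.72,0,0,0],[0,-0.1,-0.27,-0.9,0,0,0]]
  ]
}}

```text
clock: 2.38
tcp_pos: [0.4402, -0.324, 0.2315]
orientation: [0.434, 0.558, 0.434, -0.558]
wrist_force: [0.6, 0.5, 0.6]
finger_gap: 0.0859
```

```bash
cat >> h.py <<'E'
def plan(pos,yaw_y,st=None):
    """target: tool down, tool y at world angle yaw_y (rad)"""
    st=st or readout.get_state()
    y=np.array([np.cos(yaw_y),np.sin(yaw_y),0]); x=np.array([0,0,-1.]); Rt=np.stack([x,y,np.cross(x,y)],1)
    R0=q2R(st['orientation'])
    print('t',round(st['clock'],2),'tcp',np.round(st['tcp_pos'],4),'gap',round(st['finger_gap'],4),'F',np.round(st['wrist_force'],2),'j',np.round(st['joint_pos'],2), 'yawy',round(np.degrees(np.arctan2(R0[1,1],R0[0,1])),2))
    print('shift',(R0.T@(np.asarray(pos)-st['tcp_pos'])).round(4),'rot',R.from_matrix(R0.T@Rt).as_rotvec().round(4))
E
python3 -c "
from h import *
plan([.50,-.258,.23],np.pi/2)"
```

```text
t 2.38 tcp [ 0.4402 -0.324   0.2315] gap 0.0859 F [0.55 0.51 0.61] j [-0.78  0.26 -0.03  1.28  0.    1.04] yawy -14.25
shift [ 0.0015  0.0417 -0.0787] rot [-1.8195e+00  9.0000e-04 -2.0000e-04]
```

Request:
{"method": "drive_tool", "body": {
  "moves": [
    [[0,0.01,-0.02,-0.18,0,0,0],[0,0.02,-0.04,-0.36,0,0,0],[0,0.03,-0.06,-0.54,0,0,0],[0,0.04,-0.079,-0.72,0,0,0],[0,0.042,-0.079,-0.9,0,0,0]]
  ]
}}

```text
clock: 3.0
tcp_pos: [0.5012, -0.2566, 0.2315]
orientation: [0.635, 0.311, 0.635, -0.311]
wrist_force: [0.4, 0.6, -0.6]
finger_gap: 0.0852
```

Request:
{"method": "drive_tool", "body": {
  "moves": [
    [[0,0,0,-0.18,0,0,0],[0,0,0,-0.36,0,0,0],[0,0,0,-0.54,0,0,0],[0,0,0,-0.72,0,0,0],[0,0,0,-0.9,0,0,0]]
  ]
}}

```text
clock: 3.62
tcp_pos: [0.5012, -0.2566, 0.2315]
orientation: [0.707, 0.002, 0.707, -0.002]
wrist_force: [0.4, -1.0, -0.6]
finger_gap: 0.0856
```

Run:
```python
from h import *
plan([.50,-.258,.23],np.pi/2)
st=readout.get_state(); im=cams.read_camera('wrist'); cv2.imwrite('pics/w1.png',im); np.savez('w1.npz',pos=st['tcp_pos'],q=st['orientation'])
cv2.imwrite('pics/t1.png',cams.read_camera('top'))
for o in ['cassette_grip','lever_arm']:
  for r in finder.regions_of('wrist',o)[:2]: print(o,round(r['conf'],2),r['point'])
```

```text
t 3.62 tcp [ 0.5012 -0.2566  0.2315] gap 0.0856 F [ 0.43 -1.02 -0.56] j [-0.62  0.29  0.01  1.29  0.   -0.61] yawy 89.68
shift [ 0.0015 -0.0014 -0.0012] rot [-0.0056  0.0008  0.0004]
cassette_grip 0.89 [318.2, 15.1]
cassette_grip 0.62 [276.8, 193.2]
lever_arm 0.72 [272.7, 180.3]
lever_arm 0.62 [279.6, 193.9]
```

View pics/w1.png

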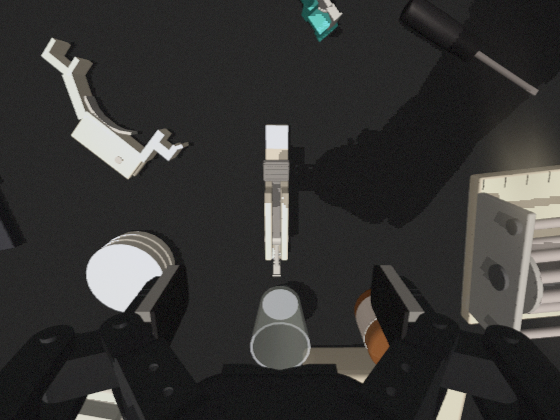

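View pics/t1.png

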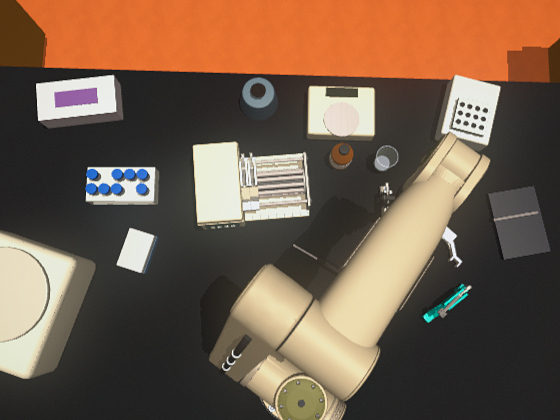

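Run:
```python
from h import *
im=cv2.imread('pics/w1.png'); cv2.imwrite('pics/w1c.png',cv2.resize(im[115:285,210:340],None,fx=3.5,fy=3.5,interpolation=2))
ct=campose('top'); print('bottle',atz(ct,(342,149),.125),'beaker',atz(ct,(386,158),.085),atz(ct,(382,163),0.0))
```

```text
bottle [ 0.68415119 -0.11420093  0.125     ] beaker [ 0.67151942 -0.25213527  0.085     ] [ 0.67801702 -0.25702465  0.        ]
```

View pics/w1c.png

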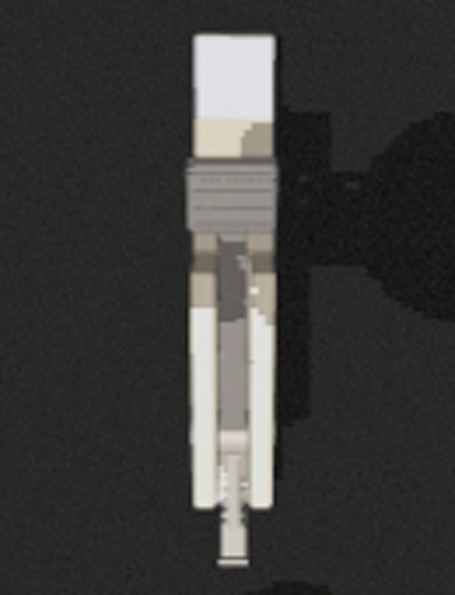

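Run:
```python
from h import *
d=np.load('w1.npz'); st=dict(tcp_pos=d['pos'],orientation=d['q']); cw=campose('wrist',st); ct=campose('top')
def C(c,r): return (210+c/3.5,115+r/3.5)
for n,p,z in [('front L',(190,307),.072),('front R',(276,307),.072),('rear L',(193,508),.072),('rear R',(273,508),.072),('foot L top',(194,36),.028),('foot R',(274,36),.028),('pad front L',(187,165),.098),('pad front R',(278,165),.098),('pad rearL',(189,229),.094),('padrearR',(276,229),.094)]:
    print(n,atz(cw,C(*p),z).round(4))
```

```text
front L [ 0.5163 -0.2732  0.072 ]
front R [ 0.5164 -0.2486  0.072 ]
rear L [ 0.58   -0.2735  0.072 ]
rear R [ 0.5801 -0.2492  0.072 ]
foot L top [ 0.4435 -0.2725  0.028 ]
foot R [ 0.4436 -0.2482  0.028 ]
pad front L [ 0.4712 -0.2718  0.098 ]
pad front R [ 0.4713 -0.249   0.098 ]
pad rearL [ 0.4886 -0.2719  0.094 ]
padrearR [ 0.4887 -0.2493  0.094 ]
```

Request:
{"method": "drive_tool", "body": {
  "moves": [
    [[-0.02,0.06,0.006,-0.02,0,0,0],[-0.04,0.12,0.012,-0.04,0,0,0],[-0.05,0.18,0.018,-0.06,0,0,0],[-0.05,0.24,0.024,-0.08,0,0,0],[-0.05,0.307,0.03,-0.1,0,0,0]]
  ]
}}

```text
clock: 4.45
tcp_pos: [0.5354, 0.047, 0.2819]
orientation: [0.707, -0.029, 0.706, 0.029]
wrist_force: [-0.0, -0.4, -0.4]
finger_gap: 0.0855
```

Request:
{"method": "drive_tool", "body": {
  "moves": [
    [[0,0,0,0,0,0,0],[0,0,0,0,0,0,0],[0,0,0,0,0,0,0],[0,0,0,0,0,0,0],[0,0,0,0,0,0,0]]
  ]
}}

```text
clock: 5.08
tcp_pos: [0.5355, 0.0459, 0.2819]
orientation: [0.707, -0.029, 0.706, 0.028]
wrist_force: [1.5, -0.5, -0.2]
finger_gap: 0.0856
```

Run:
```python
from h import *
plan([.53,.05,.28],np.pi/2)
st=readout.get_state(); im=cams.read_camera('wrist'); cv2.imwrite('pics/w2.png',im); np.savez('w2.npz',pos=st['tcp_pos'],q=st['orientation'])
```

```text
t 5.08 tcp [0.5355 0.0459 0.2819] gap 0.0856 F [ 1.5  -0.48 -0.23] j [-0.06  0.23  0.06  1.4  -0.   -0.14] yawy 94.59
shift [ 0.0019  0.0045 -0.0051] rot [0.0802 0.0019 0.0006]
```

View pics/w2.png

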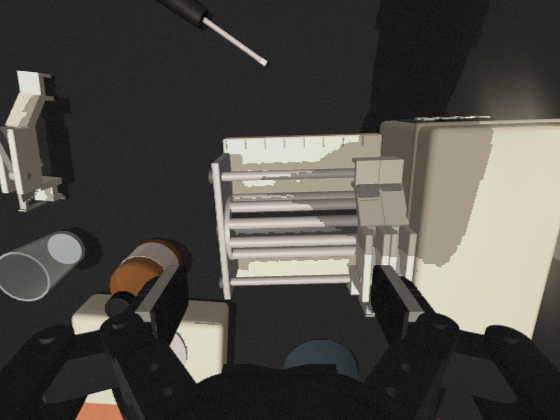

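Run:
```python
import cv2
im=cv2.imread('pics/w2.png'); cv2.imwrite('pics/w2c.png',cv2.resize(im[130:330,200:430],None,fx=3.4,fy=3,interpolation=2))
```

```text
(no output)
```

View pics/w2c.png

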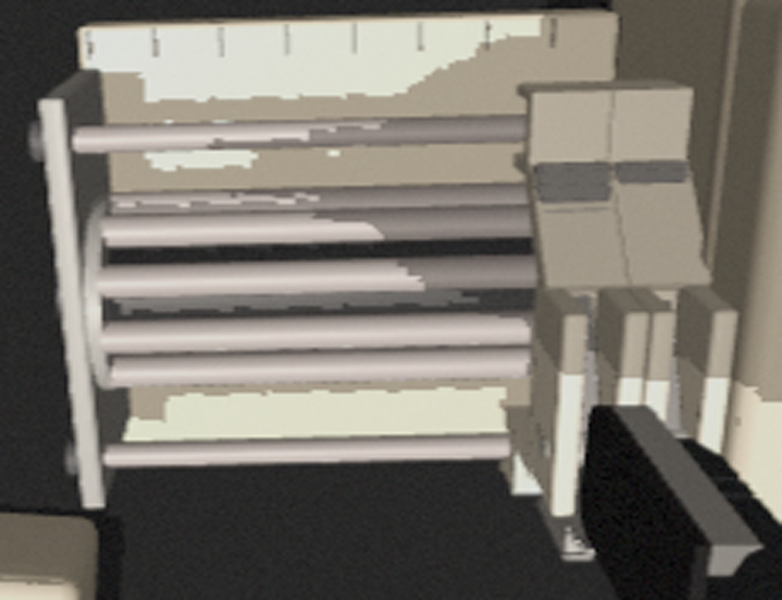

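Run:
```python
from h import *
d=np.load('w2.npz'); st=dict(tcp_pos=d['pos'],orientation=d['q']); cw=campose('wrist',st); ct=campose('top')
def C(c,r): return (200+c/3.4,130+r/3.)
P={}
for n,p,z in [('fr L',(75,140.5),.085),('fr R',(525,128.5),.085),('re L',(105,456),.085),('re R',(505,447.5),.085),('foot1 L',(530,92),.104),('foot1/2',(612,89),.104),('foot2 R',(692,87),.104),('foot back L',(533,165),.104),('block L front',(540,315),.148),('block L rear',(553,513),.148),('endpl F',(52,102),.098),('endpl R',(93,505),.098)]:
    P[n]=atz(cw,C(*p),z); print(n,P[n].round(4))
f=P['fr R']-P['fr L']; r=P['re R']-P['re L']
print('yaw rods', np.degrees(np.arctan2(-f[0],f[1])),np.degrees(np.arctan2(-r[0],r[1])))
u=(f/np.linalg.norm(f)+r/np.linalg.norm(r)); u/=np.linalg.norm(u); n=np.array([u[1],-u[0],0])
print('sep',(P['re L']-P['fr L'])@n)
```

```text
fr L [ 0.5375 -0.0186  0.085 ]
fr R [0.5214 0.1254 0.085 ]
re L [ 0.6677 -0.0045  0.085 ]
re R [0.6521 0.1382 0.085 ]
foot1 L [0.5054 0.1201 0.104 ]
foot1/2 [0.5024 0.1444 0.104 ]
foot2 R [0.4998 0.1681 0.104 ]
foot back L [0.5305 0.1249 0.104 ]
block L front [0.5688 0.1225 0.148 ]
block L rear [0.6402 0.1377 0.148 ]
endpl F [ 0.5215 -0.0237  0.098 ]
endpl R [ 0.6823 -0.0063  0.098 ]
yaw rods 6.376550331474452 6.2124702740072015
sep 0.13090082956053084
```

```bash
python3 -c "
from h import *
plan([.5355,-.261,.16],np.radians(89.6))"
```

```text
t 5.12 tcp [0.5355 0.0461 0.2819] gap 0.0855 F [-0.64 -0.07 -0.14] j [-0.06  0.23  0.06  1.4  -0.   -0.14] yawy 94.62
shift [ 0.1221 -0.306  -0.0249] rot [0.0876 0.002  0.0006]
```

Request:
{"method": "drive_tool", "body": {
  "moves": [
    [[0,-0.06,-0.005,0.017,0,0,0],[0.02,-0.12,-0.01,0.035,0,0,0],[0.05,-0.18,-0.015,0.052,0,0,0],[0.08,-0.24,-0.02,0.07,0,0,0],[0.11,-0.302,-0.025,0.088,0.002,0,0]]
  ]
}}

```text
clock: 5.75
tcp_pos: [0.5347, -0.2438, 0.1788]
orientation: [0.707, 0.003, 0.707, -0.003]
wrist_force: [0.2, 0.1, -0.1]
finger_gap: 0.0858
```

```bash
python3 -c "
from h import *
plan([.5355,-.261,.042],np.radians(89.6))
st=readout.get_state(); cv2.imwrite('pics/w3.png',cams.read_camera('wrist')); np.savez('w3.npz',pos=st['tcp_pos'],q=st['orientation'])"
```

```text
t 5.75 tcp [ 0.5347 -0.2438  0.1788] gap 0.0858 F [ 0.16  0.07 -0.11] j [-0.56  0.36 -0.02  1.19 -0.   -0.56] yawy 89.5
shift [ 0.1368 -0.0171  0.0008] rot [-0.0017  0.0006  0.0008]
```

View pics/w3.png

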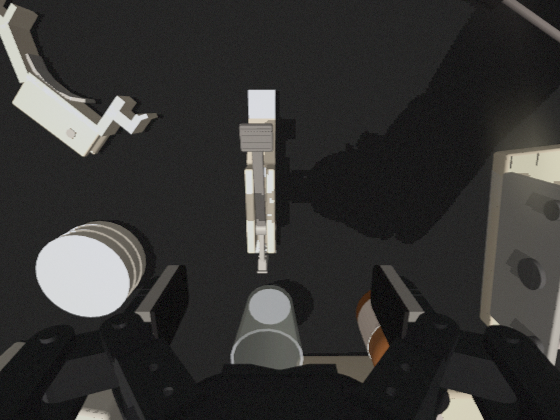

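Request:
{"method": "drive_tool", "body": {
  "moves": [
    [[0,-0.012,0.0005,0,0,0,0],[0.02,-0.017,0.0008,-0.002,0,0,0],[0.06,-0.017,0.0008,-0.002,0,0,0],[0.1,-0.017,0.0008,-0.002,0,0,0],[0.137,-0.017,0.001,-0.002,0.001,0.001,0]]
  ]
}}

```text
clock: 6.42
tcp_pos: [0.5342, -0.2671, 0.0372]
orientation: [0.706, 0.003, 0.708, -0.005]
wrist_force: [-0.4, 0.5, 0.1]
finger_gap: 0.0854
```

```bash
python3 -c "
from h import *
plan([.5355,-.261,.042],np.radians(89.6))
st=readout.get_state(); cv2.imwrite('pics/w4.png',cams.read_camera('wrist')); np.savez('w4.npz',pos=st['tcp_pos'],q=st['orientation'])"
```

```text
t 6.42 tcp [ 0.5342 -0.2671  0.0372] gap 0.0854 F [-0.39  0.47  0.07] j [-0.6   0.48 -0.2   0.89 -0.   -0.58] yawy 89.32
shift [-0.0048  0.0061  0.0012] rot [-0.0049 -0.0035  0.0025]
```

View pics/w4.png

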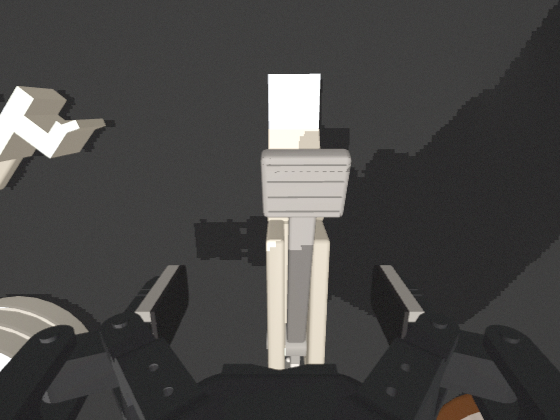

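Request:
{"method": "drive_tool", "body": {
  "moves": [
    [[-0.002,0.003,0.001,0,0,0,0],[-0.004,0.006,0.001,-0.005,-0.003,0.002,0],[-0.005,0.006,0.001,-0.005,-0.003,0.002,0],[-0.005,0.006,0.001,-0.005,-0.003,0.002,0],[-0.005,0.006,0.001,-0.005,-0.003,0.002,0]]
  ]
}}

```text
clock: 7.1
tcp_pos: [0.5328, -0.2595, 0.0378]
orientation: [0.705, 0.004, 0.709, -0.001]
wrist_force: [-0.0, 0.8, -0.5]
finger_gap: 0.0855
```

```bash
python3 -c "
from h import *
d=np.load('w4.npz'); st=dict(tcp_pos=d['pos'],orientation=d['q']); cw=campose('wrist',st)
for n,p,z in [('foot FL',(268,75),.028),('foot FR',(321,75),.028),('pad FL',(262,155),.098),('pad FR',(350,155),.098),('block L',(267,260),.072),('block R',(328,260),.072)]: print(n,atz(cw,p,z).round(4))
plan([.5355,-.261,.042],np.radians(89.6))"
```

```text
foot FL [ 0.4444 -0.2725  0.028 ]
foot FR [ 0.4447 -0.2487  0.028 ]
pad FL [ 0.4704 -0.272   0.098 ]
pad FR [ 0.4707 -0.249   0.098 ]
block L [ 0.5139 -0.2728  0.072 ]
block R [ 0.5141 -0.2495  0.072 ]
t 7.1 tcp [ 0.5328 -0.2595  0.0378] gap 0.0855 F [-0.02  0.79 -0.5 ] j [-0.59  0.48 -0.21  0.89 -0.   -0.58] yawy 89.6
shift [-0.0042 -0.0014  0.0026] rot [ 0.     -0.0058 -0.0031]
```

Request:
{"method": "drive_tool", "body": {
  "moves": [
    [[-0.004,-0.001,0.002,0,-0.003,0,0],[-0.004,-0.001,0.002,0,-0.005,-0.003,0],[-0.004,-0.001,0.002,0,-0.005,-0.003,0],[-0.004,-0.001,0.002,0,-0.005,-0.003,0],[-0.004,-0.001,0.002,0,-0.005,-0.003,0]]
  ]
}}

```text
clock: 7.72
tcp_pos: [0.5348, -0.2606, 0.0417]
orientation: [0.707, 0.003, 0.707, -0.002]
wrist_force: [0.2, -0.0, 0.2]
finger_gap: 0.0853
```

```bash
python3 -c "
from h import *
plan([.5355,-.261,.042],np.radians(89.6)); print(readout.get_state()['tcp_pos'])"
```

```text
t 7.72 tcp [ 0.5348 -0.2606  0.0417] gap 0.0853 F [ 0.24 -0.    0.17] j [-0.59  0.47 -0.2   0.9  -0.   -0.58] yawy 89.6
shift [-0.0003 -0.0004  0.0007] rot [-0.0001 -0.001  -0.0002]
[ 0.53478111 -0.26055951  0.04169168]
```

Request:
{"method": "drive_tool", "body": {
  "moves": [
    [[0,0,0.0005,0,0,0,130],[0,0,0.0005,0,0,0,160],[0,0,0.0005,0,0,0,180],[0,0,0.0005,0,0,0,200],[0,0,0.0005,0,0,0,255]]
  ],
  "squeeze": 50
}}

```text
clock: 8.35
tcp_pos: [0.5354, -0.2606, 0.0418]
orientation: [0.707, 0.002, 0.707, -0.002]
wrist_force: [0.9, -0.2, 0.8]
finger_gap: 0.023
```

Request:
{"method": "drive_tool", "body": {
  "moves": [
    [[0,0,0,0,0,0,255],[0,0,0,0,0,0,255],[0,0,0,0,0,0,255],[0,0,0,0,0,0,255],[0,0,0,0,0,0,255]]
  ]
}}

```text
clock: 8.98
tcp_pos: [0.5354, -0.2607, 0.0418]
orientation: [0.707, 0.002, 0.707, -0.002]
wrist_force: [-0.1, -0.1, 0.8]
finger_gap: 0.0233
```

```bash
python3 -c "
from h import *
plan([.5355,-.261,.2],np.radians(89.6))
cv2.imwrite('pics/w5.png',cams.read_camera('wrist'))"
```

```text
t 8.97 tcp [ 0.5354 -0.2607  0.0418] gap 0.0233 F [-0.15 -0.14  0.75] j [-0.59  0.47 -0.2   0.9  -0.   -0.58] yawy 89.6
shift [-0.1582 -0.0004 -0.    ] rot [ 0.     -0.0007  0.0001]
```

View pics/w5.png

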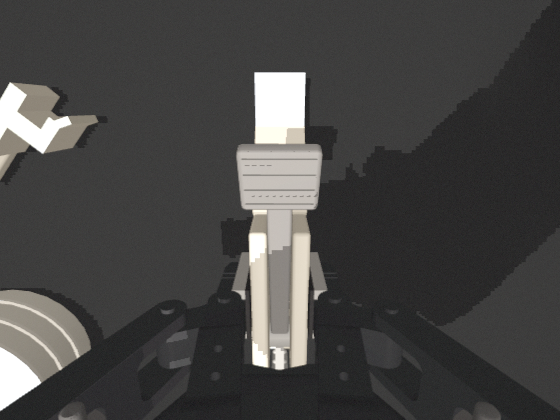

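Request:
{"method": "drive_tool", "body": {
  "moves": [
    [[-0.03,0,0,0,0,0,255],[-0.07,0,0,0,0,0,255],[-0.11,0,0,0,0,0,255],[-0.15,0.02,0,0,0,0,255],[-0.178,0.06,0.02,0,0,0,255]]
  ]
}}

```text
clock: 9.65
tcp_pos: [0.5556, -0.2016, 0.2215]
orientation: [0.707, 0.003, 0.707, -0.004]
wrist_force: [1.6, -0.0, -1.1]
finger_gap: 0.0231
```

```bash
python3 -c "
from h import *
plan([.6074,.054,.22],np.radians(96.3))"
```

```text
t 9.65 tcp [ 0.5556 -0.2016  0.2215] gap 0.0231 F [ 1.57 -0.04 -1.12] j [-0.48  0.35  0.07  1.29 -0.   -0.47] yawy 89.4
shift [0.0013 0.2561 0.0491] rot [-1.205e-01 -1.000e-04  8.000e-04]
```

Request:
{"method": "drive_tool", "body": {
  "moves": [
    [[0,0.05,0.01,-0.02,0,0,255],[0,0.1,0.02,-0.05,0,0,255],[0,0.15,0.03,-0.08,0,0,255],[0,0.2,0.04,-0.1,0,0,255],[0,0.256,0.049,-0.12,0,0,255]]
  ]
}}

```text
clock: 10.28
tcp_pos: [0.6071, 0.0553, 0.2207]
orientation: [0.706, -0.039, 0.706, 0.038]
wrist_force: [0.5, -1.2, -1.4]
finger_gap: 0.0232
```

Request:
{"method": "drive_tool", "body": {
  "moves": [
    [[0,0,0,0,0,0,255],[0,0,0,0,0,0,255],[0,0,0,0,0,0,255],[0,0,0,0,0,0,255],[0,0,0,0,0,0,255]]
  ]
}}

```text
clock: 10.9
tcp_pos: [0.6071, 0.0543, 0.2208]
orientation: [0.706, -0.038, 0.706, 0.038]
wrist_force: [-0.1, -1.0, -1.6]
finger_gap: 0.0235
```

```bash
python3 -c "
from h import *
plan([.6074,.054,.17],np.radians(96.3))
st=readout.get_state(); cv2.imwrite('pics/w6.png',cams.read_camera('wrist')); np.savez('w6.npz',pos=st['tcp_pos'],q=st['orientation'])
cv2.imwrite('pics/s6.png',cams.read_camera('side')); cv2.imwrite('pics/t6.png',cams.read_camera('top'))"
```

```text
t 10.9 tcp [0.6071 0.0543 0.2208] gap 0.0235 F [-0.05 -1.03 -1.64] j [-0.04  0.39  0.12  1.31 -0.   -0.15] yawy 96.18
shift [ 0.0508 -0.0003  0.0003] rot [-0.0021 -0.0009  0.0008]
```

View pics/w6.png

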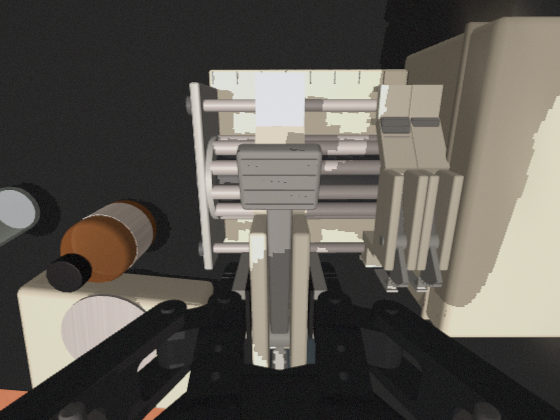

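View pics/s6.png

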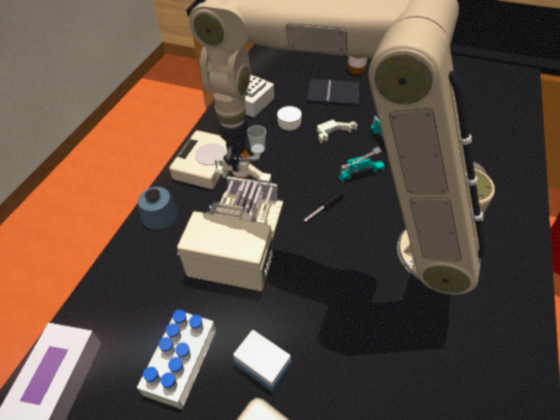

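Run:
```python
from h import *
im=cv2.imread('pics/w6.png'); cv2.imwrite('pics/w6c.png',cv2.resize(im[60:260,180:450],None,fx=2.9,fy=2.9,interpolation=2))
```

```text
(no output)
```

View pics/w6c.png

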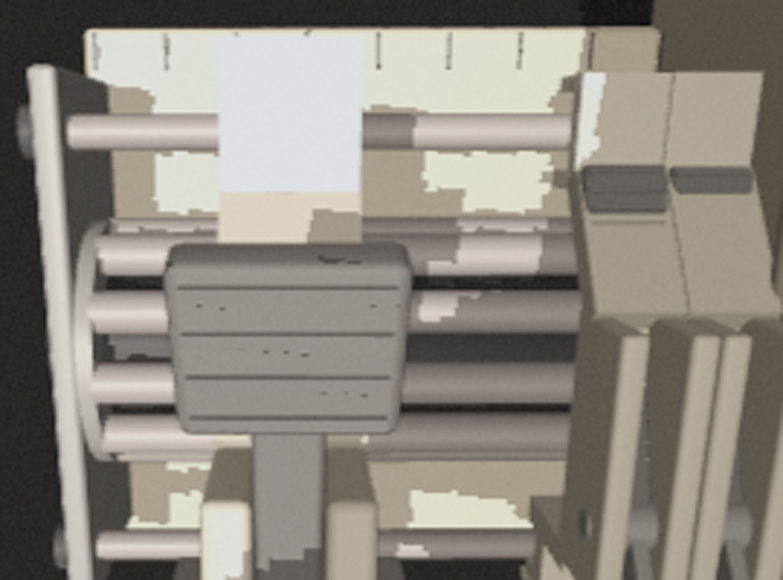

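Run:
```python
from h import *
d=np.load('w6.npz'); st=dict(tcp_pos=d['pos'],orientation=d['q']); cw=campose('wrist',st); zt=d['pos'][2]
def C(c,r): return (180+c/2.9,60+r/2.9)
a=np.radians(6.3); ex=np.array([np.cos(a),np.sin(a),0]); ey=np.array([-np.sin(a),np.cos(a),0])
for n,p,z in [('fr L',(70,131.5),.085),('fr R',(565,131.5),.085),('re L',(100,544.5),.085),('re R',(530,543),.085),('mfootFL',(580,73),.104),('mfoot mid',(672,72),.104),('mfootFR',(762,72),.104),('mfootback',(672,167),.104),('heldfootL',(218,37),zt-.0138),('heldfootR',(362,36),zt-.0138),('heldfoot backL',(218,192),zt-.0138),('heldfoot backR',(360,192),zt-.0138)]:
    X=atz(cw,C(*p),z); print(n,X.round(4),'ex',(X@ex).round(4),'ey',(X@ey).round(4))
print('tcp',d['pos']@ex,d['pos']@ey)
```

```text
fr L [ 0.5367 -0.0186  0.085 ] ex 0.5314 ey -0.0774
fr R [0.5212 0.1241 0.085 ] ex 0.5317 ey 0.0662
re L [ 0.6668 -0.0039  0.085 ] ex 0.6624 ey -0.077
re R [0.6507 0.1384 0.085 ] ex 0.662 ey 0.0661
mfootFL [0.507  0.1197 0.104 ] ex 0.5171 ey 0.0634
mfoot mid [0.5041 0.1439 0.104 ] ex 0.5169 ey 0.0877
mfootFR [0.5016 0.1676 0.104 ] ex 0.5169 ey 0.1116
mfootback [0.5279 0.1496 0.104 ] ex 0.5411 ey 0.0908
heldfootL [0.5178 0.0319 0.207 ] ex 0.5182 ey -0.0251
heldfootR [0.5152 0.0546 0.207 ] ex 0.5181 ey -0.0023
heldfoot backL [0.5416 0.0339 0.207 ] ex 0.5421 ey -0.0257
heldfoot backR [0.539  0.0574 0.207 ] ex 0.5421 ey -0.0021
tcp 0.6094306227835384 -0.012644845510255522
```

Request:
{"method": "drive_tool", "body": {
  "moves": [
    [[0.02,0,-0.0008,-0.002,-0.001,0.001,255],[0.04,0,-0.0008,-0.002,-0.001,0.001,255],[0.06,0,-0.0008,-0.002,-0.001,0.001,255],[0.075,0,-0.0008,-0.002,-0.001,0.001,255],[0.08,0,-0.0008,-0.002,-0.001,0.001,255]]
  ]
}}

```text
clock: 11.68
tcp_pos: [0.6057, 0.0547, 0.1397]
orientation: [0.705, -0.039, 0.707, 0.039]
wrist_force: [-0.2, -0.1, -1.9]
finger_gap: 0.0234
```

```bash
python3 -c "
from h import *
a=np.radians(6.3); ex=np.array([np.cos(a),np.sin(a),0]); ey=np.array([-np.sin(a),np.cos(a),0])
p=.6086*ex-.013*ey; p[2]=.1178
plan(p,np.radians(96.3))
st=readout.get_state(); cv2.imwrite('pics/w7.png',cams.read_camera('wrist')); np.savez('w7.npz',pos=st['tcp_pos'],q=st['orientation']); im=cams.read_camera('side');cv2.imwrite('pics/s7.png',im); cv2.imwrite('pics/s7c.png',cv2.resize(im[140:240,180:310],None,fx=5,fy=5,interpolation=2))"
```

```text
t 11.68 tcp [0.6057 0.0547 0.1397] gap 0.0234 F [-0.15 -0.13 -1.92] j [-0.04  0.42 -0.03  1.13  0.   -0.15] yawy 96.34
shift [ 0.0219 -0.0009  0.0006] rot [ 0.0008 -0.0015 -0.0005]
```

View pics/w7.png

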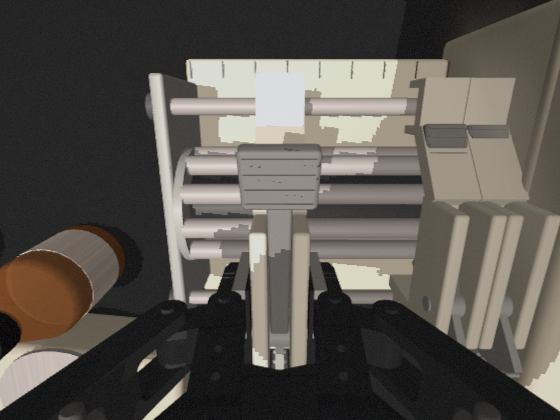

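View pics/s7c.png

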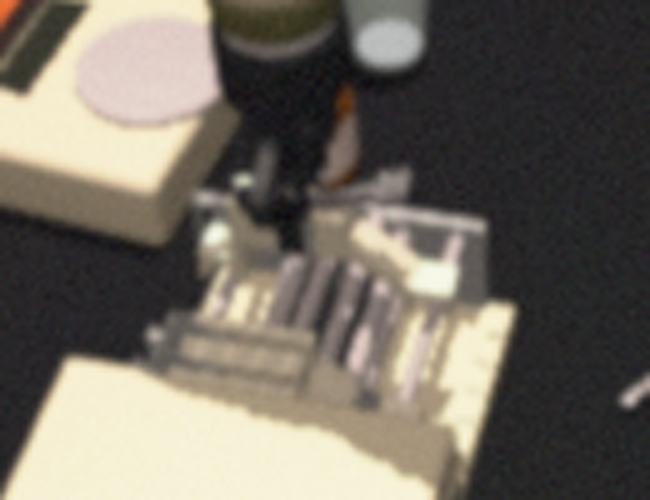

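Run:
```python
from h import *
d=np.load('w7.npz'); st=dict(tcp_pos=d['pos'],orientation=d['q']); cw=campose('wrist',st); zt=d['pos'][2]
a=np.radians(6.3); ex=np.array([np.cos(a),np.sin(a),0]); ey=np.array([-np.sin(a),np.cos(a),0])
for n,p,z in [('m',(425,79.5),.104),('m',(470,79.5),.104),('m',(513,79.5),.104),('h',(256,73),zt-.0138),('h',(304,73),zt-.0138),('frod',(230,106),.085),('frod',(400,106),.085)]:
    X=atz(cw,p,z); print(n,'ex',(X@ex).round(4),'ey',(X@ey).round(4))
print(d['pos']@ex)
```

```text
m ex 0.5179 ey 0.0632
m ex 0.5179 ey 0.0869
m ex 0.5179 ey 0.1096
h ex 0.517 ey -0.0244
h ex 0.5169 ey -0.0023
frod ex 0.5312 ey -0.0431
frod ex 0.5311 ey 0.0584
0.6080661462447793
```

Request:
{"method": "drive_tool", "body": {
  "moves": [
    [[0.004,0,0.0006,0,-0.001,0,255],[0.008,0,0.0006,0,-0.001,0,255],[0.011,0,0.0006,0,-0.001,0,255],[0.014,0,0.0006,0,-0.001,0,255],[0.016,0,0.0006,0,-0.001,0,255]]
  ]
}}

```text
clock: 12.4
tcp_pos: [0.6066, 0.0548, 0.1242]
orientation: [0.706, -0.039, 0.706, 0.039]
wrist_force: [-0.2, -0.2, -1.5]
finger_gap: 0.0232
```

```bash
python3 -c "
from h import *
a=np.radians(6.3); ex=np.array([np.cos(a),np.sin(a),0]); ey=np.array([-np.sin(a),np.cos(a),0])
p=.6086*ex-.013*ey; p[2]=.1178
plan(p,np.radians(96.3))"
```

```text
t 12.4 tcp [0.6066 0.0548 0.1242] gap 0.0232 F [-0.2  -0.21 -1.49] j [-0.04  0.43 -0.05  1.09  0.   -0.15] yawy 96.35
shift [ 0.0064 -0.0009 -0.0004] rot [ 0.0008  0.0003 -0.0004]
```

Request:
{"method": "drive_tool", "body": {
  "moves": [
    [[0.002,0,0,0,0,0,255],[0.004,0,0,0,0,0,255],[0.005,0,0,0,0,0,255],[0.006,0,0,0,0,0,255],[0.0065,0,0,0,0,0,255]]
  ]
}}

```text
clock: 13.02
tcp_pos: [0.6067, 0.0547, 0.1177]
orientation: [0.706, -0.039, 0.706, 0.039]
wrist_force: [0.1, 0.4, -0.2]
finger_gap: 0.0235
```

```bash
python3 -c "
from h import *
plan([.6,.05,.1178],np.radians(96.3)); print(readout.get_state()['ft_torque'])"
```

```text
t 13.03 tcp [0.6067 0.0547 0.1177] gap 0.0235 F [ 0.05  0.36 -0.15] j [-0.04  0.43 -0.06  1.08  0.   -0.15] yawy 96.34
shift [-0.0001 -0.004  -0.0071] rot [ 0.0008  0.0003 -0.0003]
[ 0.03766116  0.1442868  -0.08727642]
```

Request:
{"method": "drive_tool", "body": {
  "moves": [
    [[0,0,0,0,0,0,180],[0,0,0,0,0,0,165],[0,0,0,0,0,0,140],[0,0,0,0,0,0,110],[0,0,0,0,0,0,90]]
  ]
}}

```text
clock: 13.65
tcp_pos: [0.6067, 0.0548, 0.1178]
orientation: [0.706, -0.039, 0.706, 0.039]
wrist_force: [0.0, -1.1, -0.2]
finger_gap: 0.0552
```

```bash
python3 -c "
from h import *
plan([.6,.05,.1178],np.radians(96.3))
st=readout.get_state(); cv2.imwrite('pics/w8.png',cams.read_camera('wrist'))
im=cams.read_camera('side'); cv2.imwrite('pics/s8c.png',cv2.resize(im[140:240,180:310],None,fx=5,fy=5,interpolation=2))"
```

```text
t 13.65 tcp [0.6067 0.0548 0.1178] gap 0.0552 F [ 0.01 -1.15 -0.22] j [-0.04  0.43 -0.06  1.08  0.   -0.15] yawy 96.34
shift [-0.     -0.004  -0.0072] rot [ 0.0007  0.0004 -0.0004]
```

View pics/w8.png

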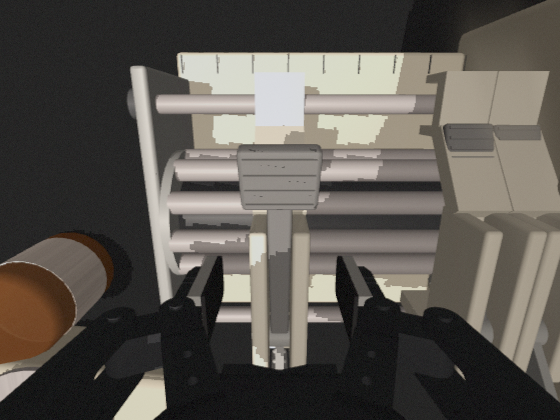

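View pics/s8c.png

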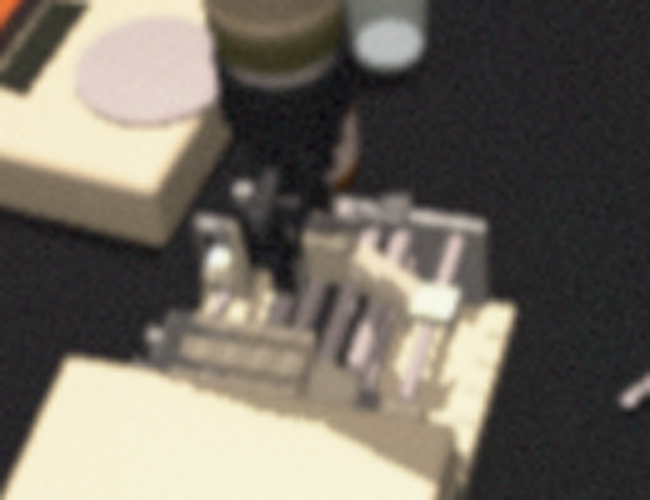

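Request:
{"method": "drive_tool", "body": {
  "moves": [
    [[-0.01,0,0,0,0,0,90],[-0.03,0,0,0,0,0,90],[-0.06,0,0,0,0,0,90],[-0.09,-0.01,0,0.15,0,0,120],[-0.1,-0.03,0,0.33,0,0,200]]
  ],
  "squeeze": 40
}}

```text
clock: 14.38
tcp_pos: [0.6111, 0.0252, 0.2211]
orientation: [0.704, 0.079, 0.701, -0.079]
wrist_force: [-0.2, 1.3, -0.5]
finger_gap: 0.0281
```

```bash
cat >> h.py <<'E'
a=np.radians(6.3); ex=np.array([np.cos(a),np.sin(a),0]); ey=np.array([-np.sin(a),np.cos(a),0])
def pp(x,y,z): # pump coordinates
    p=x*ex+y*ey; p[2]=z; return p
E
python3 -c "
from h import *
plan(pp(.614,-.053,.19),a)
im=cams.read_camera('side'); cv2.imwrite('pics/s9c.png',cv2.resize(im[140:240,180:310],None,fx=5,fy=5,interpolation=2))
st=readout.get_state(); cv2.imwrite('pics/w9.png',cams.read_camera('wrist'))"
```

```text
t 14.38 tcp [0.6111 0.0252 0.2211] gap 0.0281 F [-0.17  1.28 -0.55] j [-0.09  0.38  0.12  1.3   0.    0.13] yawy 77.19
shift [ 0.0312 -0.0091  0.007 ] rot [ 1.2373  0.0033 -0.0039]
```

View pics/w9.png

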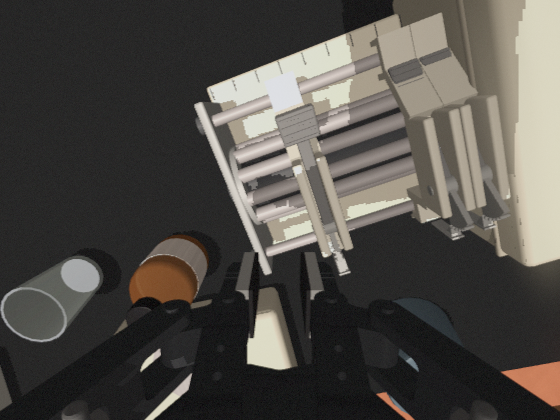

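View pics/s9c.png

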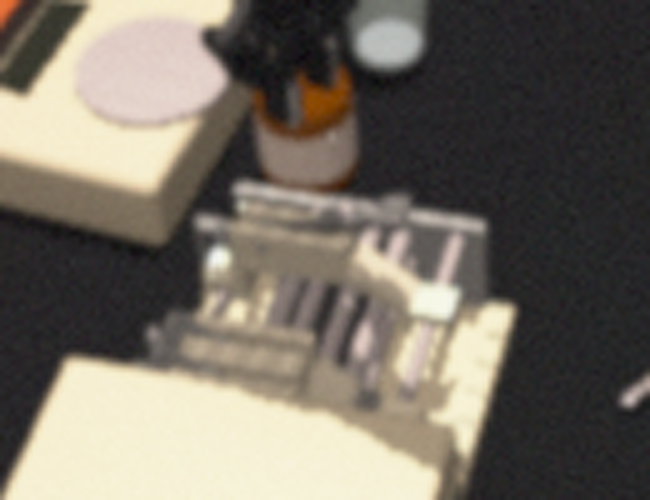

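Request:
{"method": "drive_tool", "body": {
  "moves": [
    [[0,-0.002,0.002,0.18,0,0,255],[0,-0.004,0.004,0.36,0,0,255],[0,-0.006,0.005,0.54,0,0,255],[0,-0.008,0.006,0.72,0,0,255],[0,-0.009,0.007,0.9,0,0,255]]
  ]
}}

```text
clock: 15.1
tcp_pos: [0.6157, 0.0137, 0.2198]
orientation: [0.599, 0.378, 0.597, -0.376]
wrist_force: [-0.1, -1.0, -0.9]
finger_gap: -0.0001
```

```bash
python3 -c "
from h import *
plan(pp(.614,-.053,.17),a)"
```

```text
t 15.1 tcp [0.6157 0.0137 0.2198] gap -0.0001 F [-0.06 -1.01 -0.92] j [-0.11  0.39  0.13  1.31  0.    1.02] yawy 25.58
shift [ 0.0498  0.0007 -0.0008] rot [ 0.3366  0.001  -0.0033]
```

Request:
{"method": "drive_tool", "body": {
  "moves": [
    [[0,0.001,-0.001,0.17,0,0,255],[0,0.001,-0.001,0.336,0.001,-0.003,255],[0.02,0.001,-0.001,0.336,0.001,-0.003,255],[0.04,0.001,-0.001,0.336,0.001,-0.003,255],[0.05,0.001,-0.001,0.336,0.001,-0.003,255]]
  ]
}}

```text
clock: 15.72
tcp_pos: [0.6154, 0.0156, 0.1683]
orientation: [0.527, 0.471, 0.528, -0.471]
wrist_force: [-0.4, 0.4, 0.5]
finger_gap: 0.0003
```

```bash
python3 -c "
from h import *
plan(pp(.614,-.053,.116),a)
st=readout.get_state(); im=cams.read_camera('wrist'); cv2.imwrite('pics/w10.png',im);np.savez('w10.npz',pos=st['tcp_pos'],q=st['orientation'])
"
```

```text
t 15.72 tcp [0.6154 0.0156 0.1683] gap 0.0003 F [-0.4   0.42  0.49] j [-0.11  0.42  0.04  1.2   0.    1.35] yawy 6.49
shift [0.0523 0.0007 0.0011] rot [ 0.0032 -0.0009  0.0021]
```

View pics/w10.png

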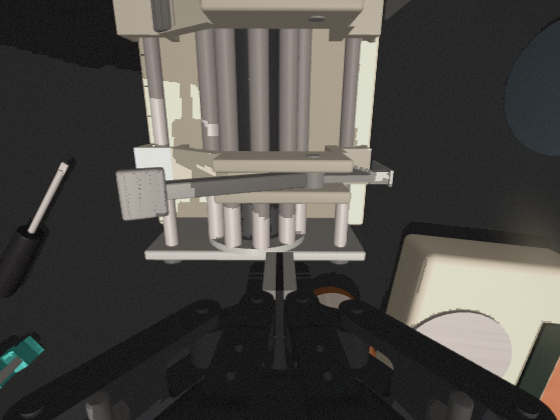

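Request:
{"method": "drive_tool", "body": {
  "moves": [
    [[0.012,0.001,0.001,0.003,0,0.002,255],[0.024,0.001,0.001,0.003,0,0.002,255],[0.036,0.001,0.001,0.003,0,0.002,255],[0.046,0.001,0.001,0.003,0,0.002,255],[0.051,0.001,0.001,0.003,0,0.002,255]]
  ]
}}

```text
clock: 16.4
tcp_pos: [0.6156, 0.0148, 0.1155]
orientation: [0.526, 0.472, 0.528, -0.472]
wrist_force: [-0.1, -1.2, 0.8]
finger_gap: -0.0001
```

```bash
python3 -c "
from h import *
plan(pp(.614,-.036,.117),a)
st=readout.get_state(); print(st['tcp_pos']@ey)"
```

```text
t 16.4 tcp [0.6156 0.0148 0.1155] gap -0.0001 F [-0.05 -1.21  0.79] j [-0.11  0.45 -0.04  1.08  0.    1.35] yawy 6.29
shift [-0.0015  0.0005 -0.0169] rot [-0.0002 -0.0013  0.0022]
-0.05286289278725177
```

Request:
{"method": "drive_tool", "body": {
  "moves": [
    [[-0.0015,0.0005,-0.005,0,-0.001,0.002,255],[-0.0015,0.0005,-0.01,0,-0.001,0.002,255],[-0.0015,0.0005,-0.014,0,-0.001,0.002,255],[-0.0015,0.0005,-0.018,0,-0.001,0.002,255],[-0.0015,0.0005,-0.022,0,-0.001,0.002,255]]
  ]
}}

```text
clock: 17.02
tcp_pos: [0.6138, 0.037, 0.1172]
orientation: [0.527, 0.472, 0.527, -0.472]
wrist_force: [-0.3, -0.7, 0.5]
finger_gap: 0.0002
```

```bash
cat >> h.py <<'E'
def snap(tag,t=None,yaw=None):
    if t is not None: plan(t,yaw)
    st=readout.get_state(); print('pump xy',(st['tcp_pos']@ex).round(4),(st['tcp_pos']@ey).round(4))
    cv2.imwrite(f'pics/{tag}.png',cams.read_camera('wrist')); np.savez(f'{tag}.npz',pos=st['tcp_pos'],q=st['orientation'])
E
python3 -c "
from h import *
snap('w11',pp(.614,.0278,.117),a)"
```

```text
t 17.02 tcp [0.6138 0.037  0.1172] gap 0.0002 F [-0.27 -0.66  0.53] j [-0.07  0.44 -0.05  1.08  0.    1.39] yawy 6.29
shift [ 0.0002 -0.0002 -0.0584] rot [-0.0001 -0.0001 -0.0002]
pump xy 0.6142 -0.0306
```

View pics/w11.png

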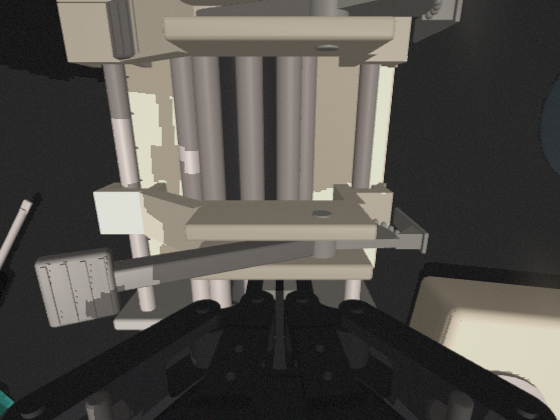

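Request:
{"method": "drive_tool", "body": {
  "moves": [
    [[0,0,-0.004,0,0,0,255],[0,0,-0.009,0,0,0,255],[0,0,-0.014,0,0,0,255],[0,0,-0.019,0,0,0,255],[0,0,-0.023,0,0,0,255]]
  ]
}}

```text
clock: 17.7
tcp_pos: [0.6111, 0.0607, 0.1171]
orientation: [0.527, 0.472, 0.527, -0.472]
wrist_force: [-0.1, -0.3, -0.3]
finger_gap: 0.0002
```

```bash
python3 -c "
from h import *
snap('w12',pp(.614,.0278,.117),a)"
```

```text
t 17.7 tcp [0.6111 0.0607 0.1171] gap 0.0002 F [-0.12 -0.3  -0.33] j [-0.03  0.44 -0.05  1.08  0.    1.43] yawy 6.33
shift [ 0.0002 -0.     -0.0345] rot [ 0.0005 -0.0006  0.0001]
pump xy 0.614 -0.0067
```

View pics/w12.png

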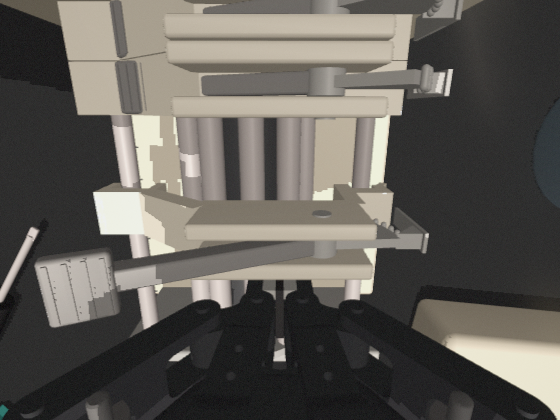

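Request:
{"method": "drive_tool", "body": {
  "moves": [
    [[0,0,-0.005,0,0,0,255],[0,0,-0.01,0,0,0,255],[0,0,-0.015,0,0,0,255],[0,0,-0.02,0,0,0,255],[0,0,-0.025,0,0,0,255]]
  ]
}}

```text
clock: 18.38
tcp_pos: [0.6082, 0.0863, 0.1171]
orientation: [0.527, 0.472, 0.527, -0.471]
wrist_force: [-0.1, -0.1, 0.0]
finger_gap: 0.0004
```

```bash
python3 -c "
from h import *
snap('w13',pp(.614,.0278,.117),a)"
```

```text
t 18.38 tcp [0.6082 0.0863 0.1171] gap 0.0004 F [-0.09 -0.08  0.04] j [ 0.01  0.44 -0.05  1.08  0.    1.47] yawy 6.35
shift [ 0.0001  0.     -0.0087] rot [ 0.0009 -0.0009  0.0001]
pump xy 0.614 0.0191
```

View pics/w13.png

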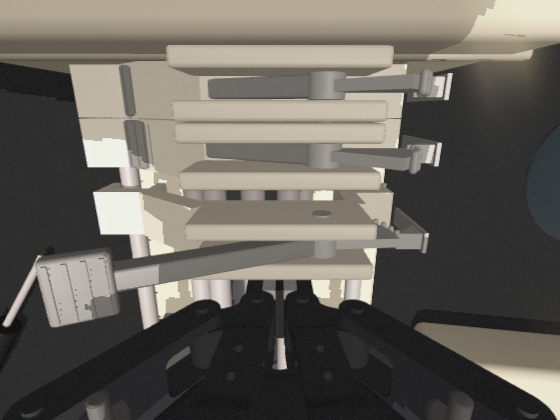

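Request:
{"method": "drive_tool", "body": {
  "moves": [
    [[0,0,-0.002,0,0,0,255],[0,0,-0.004,0,0,0,255],[0,0,-0.006,0,0,0,255],[0,0,-0.0075,0,0,0,255],[0,0,-0.008,0,0,0,255]]
  ]
}}

```text
clock: 19.05
tcp_pos: [0.6072, 0.0949, 0.1172]
orientation: [0.527, 0.472, 0.527, -0.471]
wrist_force: [-0.4, -0.3, 0.1]
finger_gap: -0.0
```

```bash
python3 -c "
from h import *
snap('w14',pp(.614,.0278,.117),a)"
```

```text
t 19.05 tcp [0.6072 0.0949 0.1172] gap -0.0 F [-0.39 -0.33  0.07] j [ 0.02  0.44 -0.05  1.08  0.    1.48] yawy 6.38
shift [ 0.0002  0.0001 -0.0001] rot [ 0.0014 -0.0013  0.0001]
pump xy 0.6139 0.0277
```

View pics/w14.png

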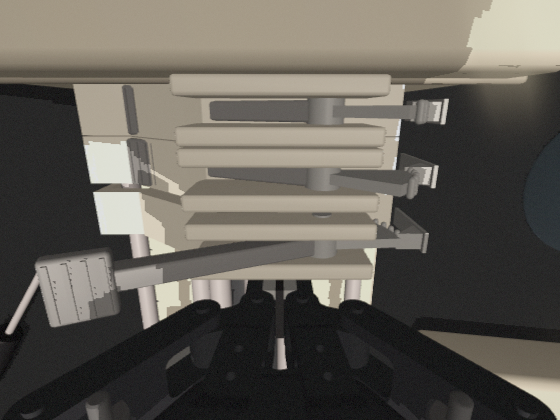

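Request:
{"method": "drive_tool", "body": {
  "moves": [
    [[0,0,-0.0007,0,0,0,255],[0,0,-0.0014,0,0,0,255],[0,0,-0.002,0,0,0,255],[0,0,-0.0025,0,0,0,255],[0,0,-0.0025,0,0,0,255]]
  ]
}}

```text
clock: 19.73
tcp_pos: [0.6068, 0.0975, 0.1171]
orientation: [0.527, 0.472, 0.527, -0.471]
wrist_force: [-0.0, 0.7, -0.5]
finger_gap: 0.0003
```

```bash
python3 -c "
from h import *
snap('w15',pp(.614,.0278,.117),a)
im=cv2.imread('pics/w15.png'); cv2.imwrite('pics/w15c.png',cv2.resize(im[70:300,30:440],None,fx=1.9,fy=2.5,interpolation=2))"
```

```text
t 19.73 tcp [0.6068 0.0975 0.1171] gap 0.0003 F [-0.03  0.71 -0.53] j [ 0.03  0.44 -0.05  1.08  0.    1.49] yawy 6.39
shift [0.0001 0.0001 0.0025] rot [ 0.0015 -0.0014  0.0002]
pump xy 0.6139 0.0303
```

View pics/w15c.png

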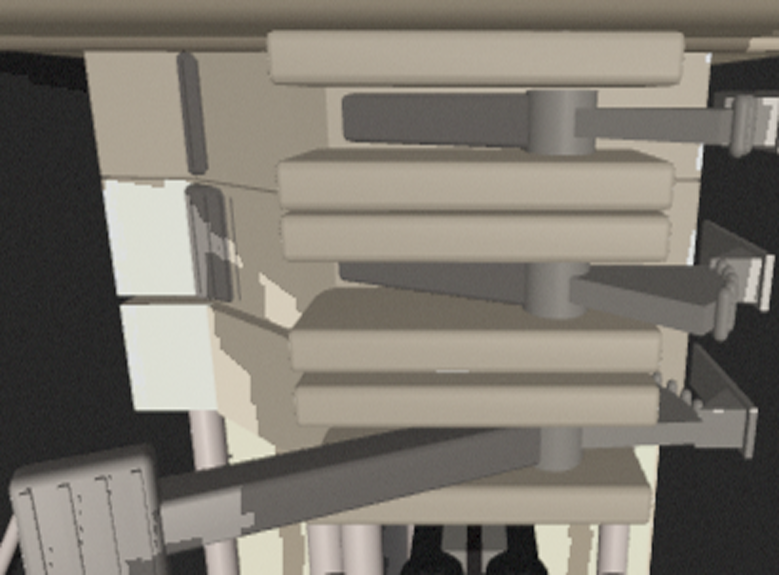

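Request:
{"method": "drive_tool", "body": {
  "moves": [
    [[0,0,-0.0006,0,0,0,255],[0,0,-0.0012,0,0,0,255],[0,0,-0.0015,0,0,0,255],[0,0,-0.0015,0,0,0,255],[0,0,-0.0015,0,0,0,255]]
  ]
}}

```text
clock: 20.4
tcp_pos: [0.6067, 0.099, 0.1172]
orientation: [0.527, 0.472, 0.528, -0.471]
wrist_force: [0.9, 0.2, 1.0]
finger_gap: 0.0001
```

```bash
python3 -c "
from h import *
snap('w16',pp(.614,.0278,.117),a)
im=cv2.imread('pics/w16.png'); cv2.imwrite('pics/w16c.png',cv2.resize(im[70:300,30:440],None,fx=1.9,fy=2.5,interpolation=2))"
```

```text
t 20.4 tcp [0.6067 0.099  0.1172] gap 0.0001 F [0.92 0.2  1.02] j [ 0.03  0.44 -0.05  1.08  0.    1.49] yawy 6.39
shift [0.0002 0.0001 0.0041] rot [ 0.0016 -0.0015  0.0001]
pump xy 0.6139 0.0319
```

View pics/w16c.png

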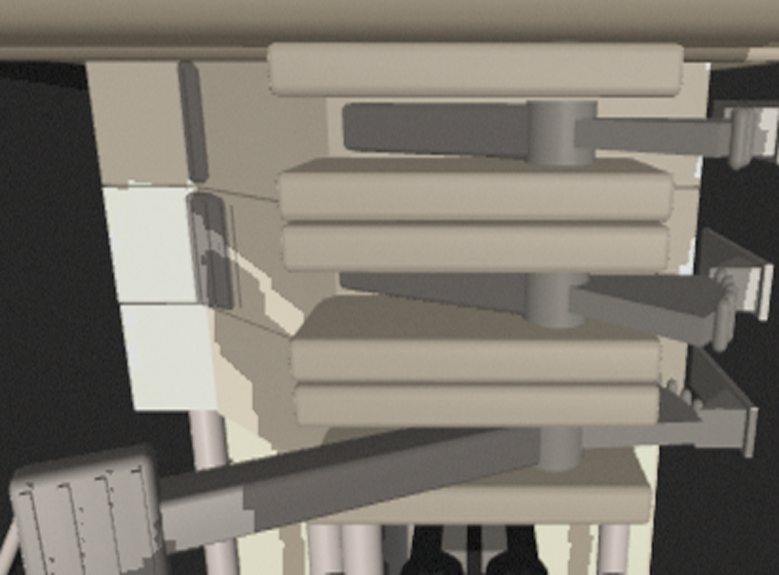

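Request:
{"method": "drive_tool", "body": {
  "moves": [
    [[0,0,0.006,0,0,0,255],[-0.01,0,0.014,0,0,0,255],[-0.04,0,0.014,0,0,0,255],[-0.07,0,0.014,0,0,0,255],[-0.09,0,0.014,0,0,0,255]]
  ]
}}

```text
clock: 21.08
tcp_pos: [0.6091, 0.0842, 0.2097]
orientation: [0.527, 0.472, 0.527, -0.471]
wrist_force: [-0.3, -0.0, 0.2]
finger_gap: -0.0002
```

```bash
python3 -c "
from h import *
snap('w17',pp(.554,.0515,.2),a)"
```

```text
t 21.07 tcp [0.6091 0.0842 0.2097] gap -0.0002 F [-0.26 -0.    0.24] j [0.01 0.4  0.11 1.28 0.   1.47] yawy 6.35
shift [ 0.0096 -0.0606 -0.0347] rot [ 0.0008 -0.0011 -0.0025]
pump xy 0.6146 0.0169
```

View pics/w17.png

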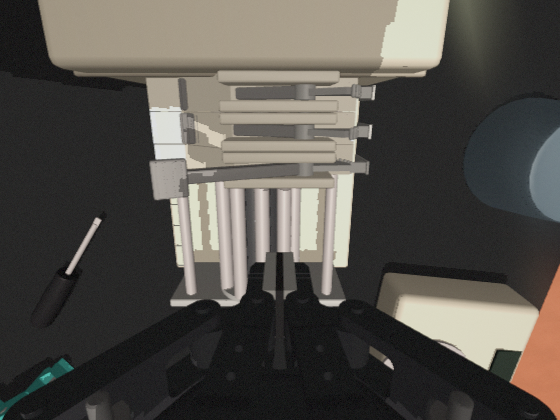

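Run:
```python
from h import *
im=cv2.imread('pics/w17.png'); cv2.imwrite('pics/w17c.png',cv2.resize(im[60:220,130:390],None,fx=3,fy=3,interpolation=2))
d=np.load('w17.npz'); cw=campose('wrist',dict(tcp_pos=d['pos'],orientation=d['q']))
for n,p,z in [('pad front',(151.5,180),.178),('pad back',(187,176),.17),('pad +y',(166,161),.174),('pad -y',(170,198),.174),('foot face12 top',(153,111),.104),('foot face01',(155,143.5),.104)]:
    X=atz(cw,p,z); print(n,(X@ex).round(4),(X@ey).round(4))
```

```text
pad front 0.5438 0.0534
pad back 0.5617 0.054
pad +y 0.5517 0.0635
pad -y 0.5517 0.0417
foot face12 top 0.5211 0.09
foot face01 0.5197 0.0659
```

View pics/w17c.png

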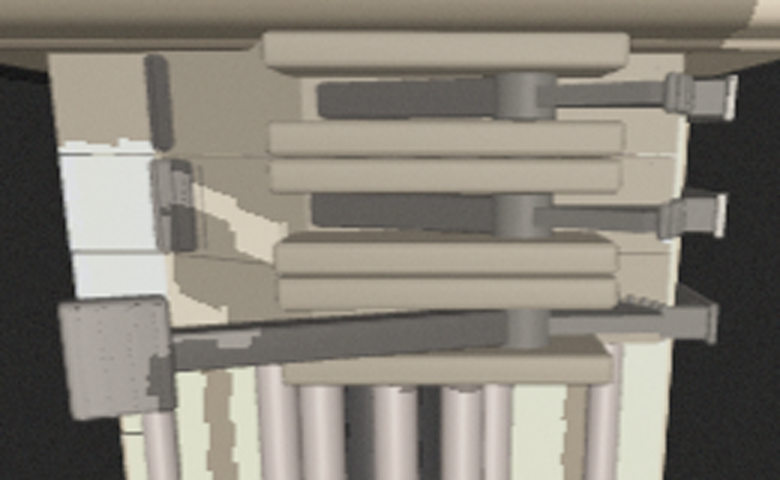

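```bash
python3 -c "
from h import *
plan(pp(.552,.0515,.19),a)"
```

```text
t 21.12 tcp [0.6101 0.0843 0.2123] gap -0.0 F [0.8  0.12 1.86] j [0.01 0.39 0.12 1.29 0.   1.47] yawy 6.35
shift [ 0.0219 -0.0638 -0.0347] rot [ 0.0009 -0.0007 -0.0061]
```

Request:
{"method": "drive_tool", "body": {
  "moves": [
    [[0,-0.02,-0.01,0,0,-0.003,255],[0,-0.04,-0.02,0,0,-0.006,255],[0,-0.064,-0.034,0,0,-0.006,255],[0.01,-0.064,-0.034,0,0,-0.006,255],[0.02,-0.064,-0.034,0,0,-0.006,255]]
  ]
}}

```text
clock: 21.75
tcp_pos: [0.5434, 0.1106, 0.1915]
orientation: [0.527, 0.472, 0.527, -0.471]
wrist_force: [-0.3, 0.1, -0.5]
finger_gap: 0.0003
```

```bash
python3 -c "
from h import *
plan(pp(.552,.0515,.181),a); snap('w18')
im=cams.read_camera('side'); cv2.imwrite('pics/s18c.png',cv2.resize(im[140:240,180:310],None,fx=5,fy=5,interpolation=2))"
```

```text
t 21.75 tcp [0.5434 0.1106 0.1915] gap 0.0003 F [-0.26  0.12 -0.55] j [ 0.06  0.29 -0.09  1.19  0.    1.52] yawy 6.34
shift [ 0.0105 -0.0003 -0.0012] rot [ 0.0007 -0.0004 -0.0011]
pump xy 0.5523 0.0503
```

View pics/w18.png

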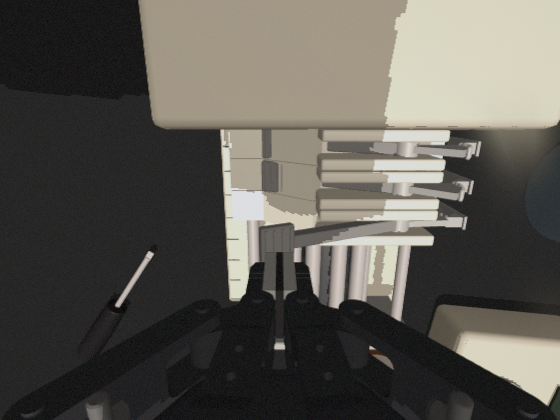

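View pics/s18c.png

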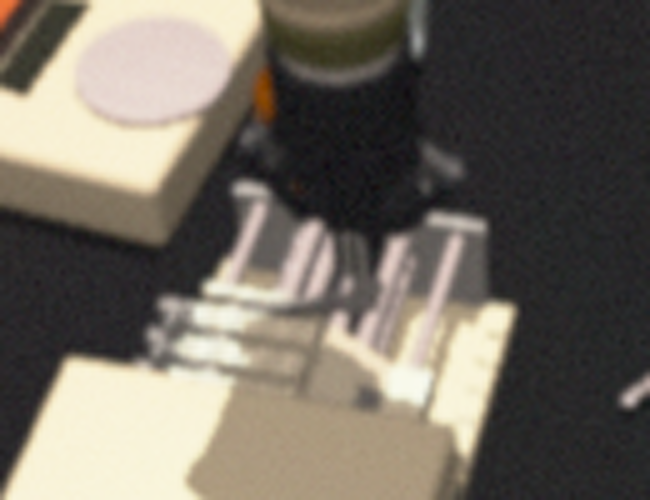

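Request:
{"method": "drive_tool", "body": {
  "moves": [
    [[0.003,0,-0.001,0,0,0,255],[0.006,0,-0.001,0,0,0,255],[0.009,0,-0.001,0,0,0,255],[0.012,0,-0.001,0,0,0,255],[0.014,0,-0.001,0,0,0,255]]
  ]
}}

```text
clock: 22.48
tcp_pos: [0.5425, 0.1115, 0.1762]
orientation: [0.526, 0.471, 0.527, -0.472]
wrist_force: [-0.1, -0.3, 3.1]
finger_gap: -0.0001
```

Request:
{"method": "drive_tool", "body": {
  "moves": [
    [[0.001,0,0,0,0,0,255],[0.002,0,0,0,0,0,255],[0.003,-0.001,0,0,0,0,255],[0.004,-0.001,0,0,0,0,255],[0.005,-0.001,0,0,0,0,255]]
  ]
}}

```text
clock: 23.1
tcp_pos: [0.5416, 0.1114, 0.1716]
orientation: [0.526, 0.471, 0.527, -0.472]
wrist_force: [-0.9, -0.6, 6.6]
finger_gap: 0.0002
```

```bash
python3 -c "
from h import *
plan(pp(.551,.0515,.17),a); snap('w19')"
```

```text
t 23.1 tcp [0.5416 0.1114 0.1716] gap 0.0002 F [-0.94 -0.6   6.58] j [ 0.06  0.3  -0.13  1.15  0.    1.52] yawy 6.32
shift [ 0.0016  0.0005 -0.0002] rot [ 0.0004 -0.0005  0.0015]
pump xy 0.5505 0.0513
```

View pics/w19.png

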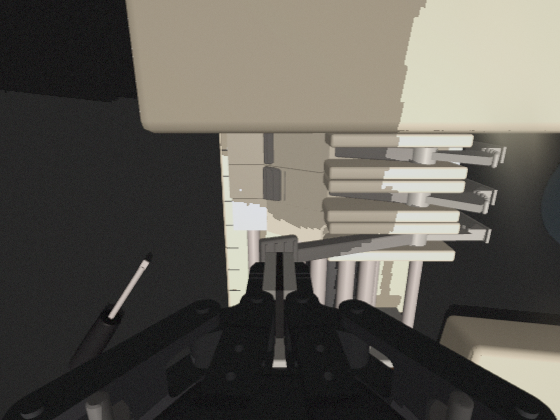

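Request:
{"method": "drive_tool", "body": {
  "moves": [
    [[0.001,0,0,0,0,0,255],[0.002,0,0,0,0,0,255],[0.003,-0.0005,0,0,0,0,255],[0.004,-0.0005,0,0,0,0,255],[0.005,-0.0005,0,0,0,0,255]]
  ]
}}

```text
clock: 23.78
tcp_pos: [0.5405, 0.1112, 0.1674]
orientation: [0.526, 0.471, 0.527, -0.472]
wrist_force: [-3.6, -0.7, 8.8]
finger_gap: 0.0002
```

Request:
{"method": "drive_tool", "body": {
  "moves": [
    [[0.0005,0,0,0,0,0,255],[0.001,0,0,0,0,0,255],[0.0015,0,0,0,0,0,255],[0.002,0,0,0,0,0,255],[0.0025,-0.0005,0,0,0,0,255]]
  ]
}}

```text
clock: 24.4
tcp_pos: [0.5398, 0.1112, 0.1654]
orientation: [0.526, 0.471, 0.527, -0.472]
wrist_force: [-1.6, -1.1, 5.5]
finger_gap: -0.0
```

Request:
{"method": "drive_tool", "body": {
  "moves": [
    [[0.0005,0,0,0,0,0,255],[0.001,0,0,0,0,0,255],[0.0015,0,0,0,0,0,255],[0.002,0,0,0,0,0,255],[0.0025,-0.0005,0,0,0,0,255]]
  ]
}}

```text
clock: 25.02
tcp_pos: [0.5394, 0.1111, 0.1627]
orientation: [0.526, 0.471, 0.527, -0.472]
wrist_force: [0.2, -0.6, 2.2]
finger_gap: -0.0
```

Request:
{"method": "drive_tool", "body": {
  "moves": [
    [[0.0007,0,0,0,0,0,255],[0.0014,0,0,0,0,0,255],[0.002,0,0,0,0,0,255],[0.0025,-0.0005,0,0,0,0,255],[0.003,-0.0005,0,0,0,0,255]]
  ]
}}

```text
clock: 25.65
tcp_pos: [0.539, 0.1111, 0.1598]
orientation: [0.526, 0.471, 0.527, -0.472]
wrist_force: [-0.7, -0.0, 3.2]
finger_gap: -0.0001
```

Request:
{"method": "drive_tool", "body": {
  "moves": [
    [[0.0007,0,0,0,0,0,255],[0.0014,0,0,0,0,0,255],[0.002,0,0,0,0,0,255],[0.0025,-0.0005,0,0,0,0,255],[0.003,-0.0005,0,0,0,0,255]]
  ]
}}

```text
clock: 26.28
tcp_pos: [0.5385, 0.111, 0.1573]
orientation: [0.527, 0.471, 0.527, -0.472]
wrist_force: [-1.8, -0.2, 7.5]
finger_gap: 0.0001
```

```bash
python3 -c "
from h import *
plan(pp(.5475,.0515,.152),a); snap('w20')
print(readout.get_state()['wrist_force'])"
```

```text
t 26.27 tcp [0.5385 0.111  0.1573] gap 0.0001 F [-1.8  -0.15  7.47] j [ 0.06  0.3  -0.16  1.11  0.    1.52] yawy 6.32
shift [ 0.0053  0.0001 -0.0003] rot [ 0.0004 -0.0002  0.001 ]
pump xy 0.5474 0.0512
[-2.45580637  0.11985044  7.3414534 ]
```

View pics/w20.png

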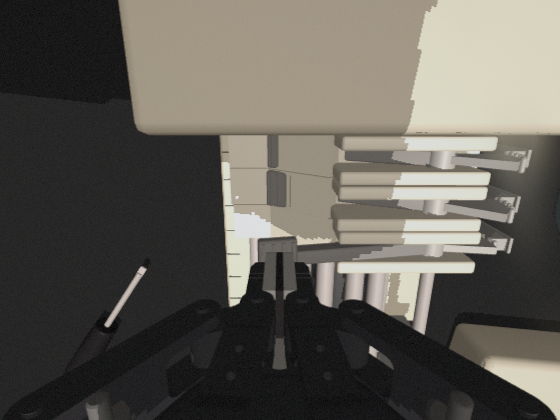

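Request:
{"method": "drive_tool", "body": {
  "moves": [
    [[0.0007,0,0,0,0,0,255],[0.0014,0,0,0,0,0,255],[0.002,0,0,0,0,0,255],[0.0025,-0.0005,0,0,0,0,255],[0.003,-0.0005,0,0,0,0,255]]
  ]
}}

```text
clock: 26.95
tcp_pos: [0.538, 0.1109, 0.1551]
orientation: [0.527, 0.472, 0.527, -0.472]
wrist_force: [-2.6, -0.4, 9.6]
finger_gap: -0.0001
```

Request:
{"method": "drive_tool", "body": {
  "moves": [
    [[0.0006,0,0,0,0,0,255],[0.0012,0,0,0,0,0,255],[0.0018,0,0,0,0,0,255],[0.0024,-0.0005,0,0,0,0,255],[0.003,-0.0005,0,0,0,0,255]]
  ]
}}

```text
clock: 27.58
tcp_pos: [0.5375, 0.1108, 0.1529]
orientation: [0.527, 0.472, 0.527, -0.472]
wrist_force: [-2.4, 0.5, 7.6]
finger_gap: 0.0
```

Request:
{"method": "drive_tool", "body": {
  "moves": [
    [[0.0006,0,0,0,0,0,255],[0.0012,0,0,0,0,0,255],[0.0018,0,0,0,0,0,255],[0.0024,-0.0005,0,0,0,0,255],[0.003,-0.0005,0,0,0,0,255]]
  ]
}}

```text
clock: 28.2
tcp_pos: [0.5369, 0.1108, 0.1497]
orientation: [0.527, 0.472, 0.527, -0.472]
wrist_force: [-0.3, 0.7, 1.3]
finger_gap: 0.0001
```

Request:
{"method": "drive_tool", "body": {
  "moves": [
    [[0.0006,0,0,0,0,0,255],[0.0012,0,0,0,0,0,255],[0.0018,0,0,0,0,0,255],[0.0024,-0.0005,0,0,0,0,255],[0.003,-0.0005,0,0,0,0,255]]
  ]
}}

```text
clock: 28.82
tcp_pos: [0.5366, 0.1108, 0.1468]
orientation: [0.527, 0.472, 0.527, -0.471]
wrist_force: [0.1, 0.2, 5.0]
finger_gap: -0.0
```

Request:
{"method": "drive_tool", "body": {
  "moves": [
    [[0.0006,0,0,0,0,0,255],[0.0012,0,0,0,0,0,255],[0.0018,0,0,0,0,0,255],[0.0024,-0.0005,0,0,0,0,255],[0.003,-0.0005,0,0,0,0,255]]
  ]
}}

```text
clock: 29.45
tcp_pos: [0.5364, 0.1107, 0.1443]
orientation: [0.527, 0.472, 0.526, -0.471]
wrist_force: [-0.2, 0.3, 7.5]
finger_gap: 0.0002
```

Request:
{"method": "drive_tool", "body": {
  "moves": [
    [[0.0006,0,0,0,0,0,255],[0.0012,0,0,0,0,0,255],[0.0018,0,0,0,0,0,255],[0.0022,-0.0005,0,0,0,0,255],[0.0025,-0.0005,0,0,0,0,255]]
  ]
}}

```text
clock: 30.08
tcp_pos: [0.5363, 0.1107, 0.1427]
orientation: [0.528, 0.472, 0.526, -0.471]
wrist_force: [-2.5, -0.8, 8.4]
finger_gap: -0.0
```

```bash
python3 -c "
from h import *
plan(pp(.544,.0515,.1335),a); snap('w21')
print(readout.get_state()['wrist_force'])"
```

```text
t 30.07 tcp [0.5363 0.1107 0.1427] gap -0.0 F [-2.49 -0.81  8.45] j [ 0.06  0.3  -0.19  1.07 -0.    1.52] yawy 6.33
shift [ 0.0092 -0.0012 -0.0003] rot [ 0.0005  0.0002 -0.0029]
pump xy 0.5452 0.0512
[-1.82973561 -0.43801029  9.45038965]
```

View pics/w21.png

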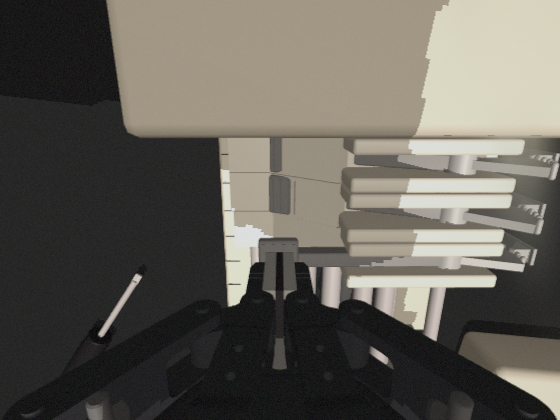

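Request:
{"method": "drive_tool", "body": {
  "moves": [
    [[0.0006,0,0,0,0,-0.001,255],[0.0012,0,0,0,0,-0.003,255],[0.0018,-0.0003,0,0,0,-0.003,255],[0.0022,-0.0005,0,0,0,-0.003,255],[0.0025,-0.0005,0,0,0,-0.003,255]]
  ]
}}

```text
clock: 30.75
tcp_pos: [0.5362, 0.1107, 0.1412]
orientation: [0.527, 0.472, 0.526, -0.471]
wrist_force: [-3.1, 0.3, 10.3]
finger_gap: 0.0003
```

Request:
{"method": "drive_tool", "body": {
  "moves": [
    [[0.0005,0,0,0,0,0,255],[0.001,0,0,0,0,0,255],[0.0015,0,0,0,0,0,255],[0.002,-0.0003,0,0,0,0,255],[0.002,-0.0003,0,0,0,0,255]]
  ]
}}

```text
clock: 31.38
tcp_pos: [0.5362, 0.1107, 0.1401]
orientation: [0.528, 0.472, 0.526, -0.471]
wrist_force: [-2.7, 0.8, 9.6]
finger_gap: -0.0004
```

Request:
{"method": "drive_tool", "body": {
  "moves": [
    [[0.0005,0,0,0,0,-0.001,255],[0.001,0,0,0,0,-0.002,255],[0.0015,0,0,0,0,-0.003,255],[0.002,-0.0003,0,0,0,-0.003,255],[0.002,-0.0003,0,0,0,-0.003,255]]
  ]
}}

```text
clock: 32.0
tcp_pos: [0.5362, 0.1107, 0.1389]
orientation: [0.527, 0.472, 0.527, -0.472]
wrist_force: [-2.1, 0.3, 8.4]
finger_gap: -0.0001
```

Request:
{"method": "drive_tool", "body": {
  "moves": [
    [[0.0004,0,0,0,0,0,255],[0.0008,0,0,0,0,0,255],[0.0012,0,0,0,0,0,255],[0.0015,-0.0003,0,0,0,0,255],[0.0015,-0.0003,0,0,0,0,255]]
  ]
}}

```text
clock: 32.62
tcp_pos: [0.5361, 0.1107, 0.1381]
orientation: [0.527, 0.472, 0.526, -0.471]
wrist_force: [-2.3, -0.5, 7.1]
finger_gap: 0.0002
```

Request:
{"method": "drive_tool", "body": {
  "moves": [
    [[0.0004,0,0,0,0,-0.001,255],[0.0008,0,0,0,0,-0.002,255],[0.0012,0,0,0,0,-0.002,255],[0.0015,-0.0003,0,0,0,-0.002,255],[0.0015,-0.0003,0,0,0,-0.002,255]]
  ]
}}

```text
clock: 33.25
tcp_pos: [0.5359, 0.1106, 0.1364]
orientation: [0.527, 0.471, 0.527, -0.472]
wrist_force: [-0.7, 0.4, 2.4]
finger_gap: -0.0001
```

```bash
python3 -c "
from h import *
plan(pp(.544,.0515,.1335),a)
print(readout.get_state()['wrist_force'])"
```

```text
t 33.25 tcp [0.5359 0.1106 0.1364] gap -0.0001 F [-0.71  0.41  2.38] j [ 0.06  0.31 -0.2   1.06 -0.    1.52] yawy 6.34
shift [ 0.0029 -0.0008 -0.0003] rot [0.0006 0.0005 0.0002]
[-0.70695377  0.40574246  2.38057821]
```

Request:
{"method": "drive_tool", "body": {
  "moves": [
    [[0.0006,0,0,0,0,0,255],[0.0012,0,0,0,0,0,255],[0.0018,-0.0003,0,0,0,0,255],[0.0024,-0.0005,0,0,0,0,255],[0.0027,-0.0005,0,0,0,0,255]]
  ]
}}

```text
clock: 33.88
tcp_pos: [0.536, 0.1106, 0.1341]
orientation: [0.527, 0.472, 0.526, -0.471]
wrist_force: [0.4, -0.0, 5.6]
finger_gap: 0.0001
```

Run:
```python
from h import *
plan(pp(.544,.0515,.1335),a); snap('w22')
im=cams.read_camera('side'); cv2.imwrite('pics/s22c.png',cv2.resize(im[140:240,180:310],None,fx=5,fy=5,interpolation=2))
im=cv2.imread('pics/w22.png'); cv2.imwrite('pics/w22c.png',cv2.resize(im[120:300,210:550],None,fx=2.3,fy=3,interpolation=2))
for i in range(4):
    cams.read_camera('top'); s=readout.get_state(); print(np.round(s['wrist_force'],2),np.round(s['tcp_pos'],4),s['clock'])
```

```text
t 33.88 tcp [0.536  0.1106 0.1341] gap 0.0001 F [ 0.4  -0.02  5.63] j [ 0.06  0.31 -0.21  1.06 -0.    1.52] yawy 6.33
shift [ 0.0006 -0.0009 -0.0004] rot [ 0.0006  0.0006 -0.0011]
pump xy 0.5449 0.0511
[ 0.89 -0.32  4.61] [0.536  0.1106 0.1341] 34.025
[-0.33  0.17  5.76] [0.536  0.1106 0.1341] 34.075
[ 0.52 -0.45  5.23] [0.536  0.1106 0.1341] 34.125
[-0.89 -0.54  4.66] [0.536  0.1106 0.1341] 34.175
```

View pics/w22c.png

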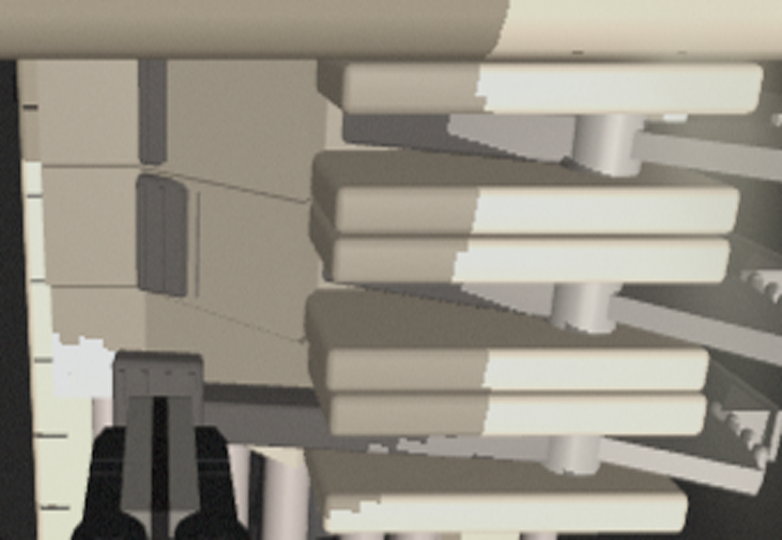

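View pics/s22c.png

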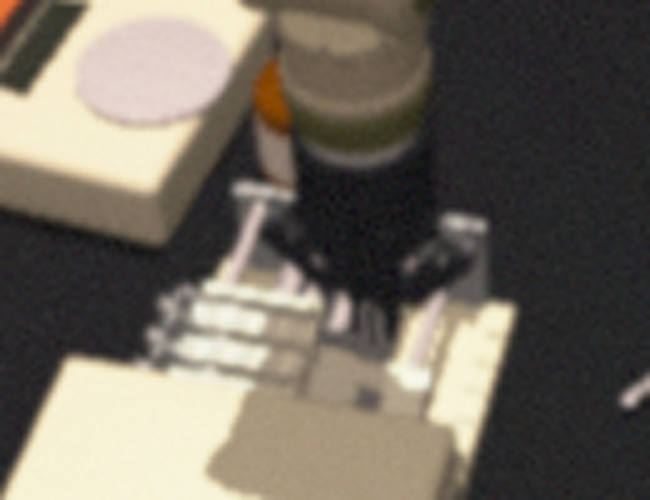

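The force fell off sharply three times as I pressed, at tip heights of about 163, 150 and 136 mm. That 13 mm spacing matches the clicks. The lever is level, the hold is a steady 5 N or so, and the cassette is flush with its neighbour, so I am handing in.

```bash
python3 -c "
from h import *
print(env.hand_in()); s=readout.get_state(); print(s['clock'],s['tcp_pos'],s['wrist_force'])"
```

```text
the job is handed in; nothing more can be done
None
the job is handed in; nothing more can be done
```

The loose ivory cassette now hangs on both rods, snug against the mounted cassettes. Its lever is held at the third click with the arm still pressing. I handed in with the clock at about 34 s of the 72 s; no verdict was reported.

- **Hanging:** I gripped the cassette by its block and hooked it over both rods in the open part, lever pointing the same way as the others. The weight came off the wrist when it landed, and it did not drop when I opened the fingers.
- **Sliding:** I pushed it along the rods with closed fingers from the far side. The camera then showed the same hairline seam to its neighbour as between the two mounted cassettes.
- **Lever:** The force fell off sharply three times, at tip heights of about 163, 150 and 136 mm, which matches the 13 mm click spacing. I stopped at 134 mm, which I estimate as 0.48 to 0.50 rad, with a steady 4.6 to 5.8 N on the pad.
- **Last pictures:** The lever looked level and the cassette upright and flush. The arm touched none of the bystanders on its way.
- **Small disagreements:** The channel position along the rods came out between 51 and 53.5 mm in different pictures. The finger's contact point while pushing suggested about 55 mm, so I judged the snug fit by the seam. The clicks came 1 to 2 mm higher than my geometry predicted. I could not check the lever angle directly.

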